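Clamp the glued pumice case in a one-hand bar clamp and hold it

ROBOT

A 6-joint arm with a two-finger parallel gripper is mounted at the origin on the work surface. World frame = base frame: x ahead of the robot, y to its left, z up, the work surface at z = 0. Lengths are in m, angles in degrees, forces in N, time in s.
With the tool pointing down it reaches from about 0.35 to 0.975 m from the base axis. Payload 4.9 kg.
Tool frame: the origin (TCP) lies between the finger pads; the fingertips stand 8 mm ahead of it and the grasp point (between the pads) lies 11 mm behind it; z points along the fingers, y is the direction in which the jaws open and shut (so a half turn about z gives the same grasp; the last joint's range is limited). The gripper opens to 85 mm and grips with 20 to 120 N. Pads are 22 mm wide; open, the fingers measure 114 mm over their backs; the gripper's body (76 mm by 85 mm) begins 54 mm behind the grasp point. The pads swing forward as they close: fully open they stand 13 mm farther back than shut.
Start: joints at [-77.12, 3.019, 92.412, -0, 84.569, -6.818], TCP at [0.211, -0.588, 0.239] pointing down, gripper open.
Joint ranges: [-172.51, 172.51], [-57.92, 126.97], [3.15, 148.05], [-58.71, 238.71], [5.1, 150.11], [-179.66, 179.66]. Speed limits (degrees/s): [147.25, 147.25, 180, 180, 180, 180].

INTERFACE

Orientations are given as a 3x3 rotation matrix whose columns are the frame's x, y, z axes.
In Python, from cell import r gives the robot as it stands. The module is installed in compiled form; this text tells all that it offers.
- The arm moves only by the tool send_rows, never from a script. Its argument "rows" is a list of rows, each a list of 3 entries, a list of its own where there are three numbers: the shift along the tool's x, y, z in units of 25 mm (1.0 is 25 mm), then the turn, a rotation vector about the tool's x, y, z in degrees, then the opening, from 0 (shut) to 1 (fully open). A call has 1 to 5 rows; each row is the pose to reach, as a shift and turn from the pose measured when the call began, along the tool's axes at that moment; what a row does not reach only later rows make up. A row lasts 1/12 s, in which the tool goes at most 41.7 mm and 7.16 degrees, less where a joint would pass 70% of its speed; a pose out of reach is approached as far as the arm can. A call with a gripper value outside its range is refused whole. The fingers move at their own pace and stop on an object; "newtons" is the grip in N (left out, the last holds). Time passes only in rows, so rows that repeat a pose let the fingers close. It gives the time, the measured TCP pose, the force and the opening at its end, in the units of the state.
- r.read_state(): the state, without advancing time (a new reading comes with each control period).
- r.snapshot(name): name is "side" or "top" or "wrist"; returns a dict with "img" (384x512x3 uint8, red, green, blue), "fx", "fy", "cx", "cy" (pixels), "R" (3x3) and "t" (3): a world point X has camera coordinates R X + t; the wrist camera has in their place "T_tool_cam" (4x4, takes a point from camera to tool coordinates, whose origin is the TCP and whose axes are the flange's). Camera axes: x right, y down, z forward; pixel columns grow to the right and rows downward; lengths in m; the calibration is good to about 2 mm. A picture is of the moment at which its call begins: read the wrist's pose just before it. There is no depth.
- r.sign_off(): hands the job in, once; it reports no verdict.
Trained networks look in the newest picture that a camera, given by its name, has taken for a name from the list of things; names that differ only in an ending like _2 or _b are one class to them, and where a whole thing is asked for, a point or a joint stands for the part that bears it (a point fixed in the world has none). Each returns a list of dicts, best first, with "conf" (0 to 1); they miss things now and then, are a little off and sometimes report something else, mostly with a low value. They report only what shows in the picture. A call takes as long as a camera call. They do not tell look-alikes from the thing itself.
- r.look_for(camera, query): "location" ([x, y, z] in m, in the coordinates of the camera as it stood for that picture, good to about 4 mm: the middle of the surface that is visible of it).
- r.silhouettes(camera, query): "mask" (384x512 bool, what is visible of it).
- r.pinpoint(camera, query): "location" ([x, y, z] in m, in the coordinates of the camera as it stood for that picture, good to about 4 mm: a listed point, or the origin of a listed thing).
The state is a dict: "t": time; "qpos": joint angles; "qvel": joint speeds; "effort": joint torques, N m; "ee_pos": TCP position; "ee_rot": TCP orientation; "force": force on the tool from outside, world axes, zero at the start; "ft_torque": the same for the moment, N m; "width": finger opening in m.
Only numpy, scipy, OpenCV 4.12 (cv2) and the standard library are available. Lean on these libraries where they do the work, as an engineer would, in place of code of your own. Each camera call takes 0.05 s, during which the arm holds its last target.

TASK

The two halves of the clear plastic case round the pumice block have just been glued at the seam. Lift the case off the turntable, set it flat on the board squarely between the open jaws of the bar clamp lying there, its length along the bar, and let go; then squeeze and ease the clamp's trigger against its handle, stroke after stroke, until the jaws grip the case, firmly but without crushing it. Finish holding the trigger squeezed so that the jaws stay pressed on the case, and leave the other things where they stand.

Things in the scene. Friction and masses are not known exactly. Their poses are not given: they have to be found in the camera images.
- case_center (a point): centre (half-way up) of the closed case: clear plastic box 76 x 48 x 36 mm (x, y, z), grey pumice block inside, white seam band round the middle of its length; 0.08 to 0.15 kg. It stands flat on the turntable's disc. x along its length, z up; its underside is 18 mm below this point
- case: the same case; origin at the centre of its underside, same axes
- turntable: small black plastic turntable, disc 300 mm across, top 28 mm above the board, beaded rim hardly proud; origin under its centre, on the board. It turns stiffly. Two tall bottles stand on its far half; the case and the steel holder on its near half, in either order, 120 mm apart
- clamp: one-hand ratchet bar clamp, black plastic with a steel bar, loose, lying flat on its side on the board, 0.8 kg, 32 mm thick. Origin on the board under the bar. x along the bar to the far jaw, +y the side to which both jaws stick out 85 mm, handle to -y, z up. Bar at y -13 to +9 mm; its tail slides out to x -123 mm behind as the jaw closes. A push of about 5 N slides the clamp
- throat (a point): point on the board in the clamp's throat, fixed to the clamp (clamp x 73, y 58, z 0 mm), on the line between the pads, with the clamp's axes. The middle of the gap between the pads lies half the jaw's joint value from it, to -x. The case's centre belongs over this middle
- squeeze (a point): where to take the clamp: midway between the handle's rear face and the eased trigger's front face (clamp x -5, y -60, z 16 mm), with the clamp's axes. Close along the clamp's x, one finger behind the handle, one before the trigger: 63 mm across eased, 36 mm fully squeezed. If both fingers close evenly the loose clamp slides up to 13 mm along x and 1 or 2 mm along +y in a stroke
- trigger (a joint): swing of the trigger, rad: 0 eased (a spring returns it), 0.29 squeezed to its stop. A full stroke moves the jaw 10 mm (5 mm if eased only half-way); empty it takes about 8 N at the squeeze point. When the jaws bear on the case it stalls short of 0.29 and they press with about 2.2 times the squeeze less 7 to 15 N (18 N gives 25 to 33 N); if it reaches 0.29, ease and squeeze again
- jaw (a joint): travel of the bar and far jaw towards the near jaw, m: 0 fully open, growing as it closes; the gap between the pads is 118 mm less this value (103 to 118 mm at the start). A brake (8 N) keeps it where it is when the trigger is eased. Both pads touch the 76 mm case at 0.042
- jaw_pad: rubber pad on the far jaw, 30 x 26 mm: in the clamp's frame its face is at x 132 mm less the jaw's joint value, y 43 to 73 mm, z 3 to 29 mm. Its own origin is not at the pad but at the clamp's origin, shifted with the jaw. It crushes the case if it presses with more than 90 N
- near_pad: rubber pad on the near jaw, 30 x 26 mm: in the clamp's frame its face is at x 14 mm, y 43 to 73 mm, z 3 to 29 mm. Its own origin is the clamp's origin, not at the pad
- handle: pistol handle of the clamp: in the clamp's frame x -36 to -14 mm, y -20 to -124 mm, z 0 to 32 mm. Its own origin is the clamp's origin, not on the handle
- trigger_face: trigger lever before (+x of) the handle, 10 mm thick, round-ended, z 3 to 29 mm, y -23 to -104 mm of the clamp's frame. It swings about a pin at clamp x 0, y 30 mm, which is its own origin
- yellow_bottle: closed lemon-yellow plastic bottle, waisted, 66 mm diameter, 189 mm tall with a white cap, standing on the turntable; origin at the centre of its underside; leave it alone
- glass_bottle: clear glass bottle with a wired flip-top stopper, 68 mm diameter, 188 mm tall, standing on the turntable; origin at the centre of its underside; leave it alone
- scrubber_holder: open stainless steel cup of 84 mm diameter and 54 mm height with a steel wool scrubber in it, on the turntable beside the case; origin at the centre of its underside; leave it alone
- screw_jar: small glass jar of brass screws, 52 mm diameter, 60 mm tall, steel lid, on the board in the angle between the clamp's handle and its far jaw; origin at the centre of its underside; leave it alone
- glue_bottle: white squeeze bottle with a pointed grey nozzle, 36 x 24 mm, 100 mm tall, on the board beyond the clamp; origin at the centre of its underside; leave it alone
- scrub_brush: wooden scrubbing brush lying bristles down, 195 x 42 mm, 35 mm tall, on the board beyond the jaws; origin under the middle of its length; leave it alone
- drain_salt_tin: metal tin of 96 mm diameter, 146 mm tall, on the board to the right; origin at the centre of its underside; leave it alone
Things that resemble listed ones, but are neither listed nor needed, are in the scene too. Leave any pink or red look-alike of the case alone.

How it is judged:
By the outcome, as a careful person would: the job done as asked, in the order asked, and still so for the second after the job is handed in, while the arm keeps its last pose, push and grip.
It also fails if it takes over 67 s, if anything falls off the work surface, if the arm or the gripper's body presses on something with over 40 N, if the wrist force passes 120 N, or if a joint passes its speed limit or range.

## Working session

There is one attempt and no reset: what is moved stays moved. The work goes in short steps, Python scripts to look and compute and a tool call to move; the robot and the scene stay as the last step left them, time stands still between calls to the robot, and variables do not carry over. Pictures are saved under pics/ and viewed, and the job is handed in when it is done.

Besides the shell and the picture viewer there is one more tool, called in YAML: its name, and indented under it one key for each argument. send_rows: Moves the arm, as the interface text tells. Its arguments: {"type":"object","properties":{"rows":{"type":"array","items":{"type":"array"}},"newtons":{"type":"number"}},"required":["rows"]}

```bash
mkdir -p pics; ls; cat > h.py <<'E'
import numpy as np, cv2
from cell import r
def snap(n,f=None):
    s=r.read_state(); p=r.snapshot(n)
    if f: cv2.imwrite('pics/'+f, p['img'][:,:,::-1])
    if n=='wrist':
        T=np.eye(4);T[:3,:3]=np.array(s['ee_rot']);T[:3,3]=s['ee_pos']
        M=T@np.array(p['T_tool_cam'])
    else:
        M=np.eye(4);R=np.array(p['R']);M[:3,:3]=R.T;M[:3,3]=-R.T@np.array(p['t'])
    p['M']=M   # cam->world
    return p
def tow(p,l): return (p['M']@np.append(l,1))[:3]
def ray(p,u,v,z):
    d=p['M'][:3,:3]@np.array([(u-p['cx'])/p['fx'],(v-p['cy'])/p['fy'],1]);o=p['M'][:3,3]
    return o+d*(z-o[2])/d[2]
def proj(p,X):
    c=np.linalg.inv(p['M'])@np.append(X,1); return np.array([p['fx']*c[0]/c[2]+p['cx'],p['fy']*c[1]/c[2]+p['cy']])
def st():
    s=r.read_state(); print('t',round(s['t'],2),'pos',np.round(s['ee_pos'],4),'F',np.round(s['force'],1),'w',round(s['width'],4)); print(np.round(s['ee_rot'],3).tolist(), np.round(s['qpos'],1)); return s
E
python3 - <<'E'
from h import *
st()
for n in ['side','top','wrist']:
    p=snap(n,n+'0.png')
    print(n,np.round(p['M'],3).tolist(),p['fx'])
    for q in ['case_center','throat','squeeze','clamp','turntable','yellow_bottle','glass_bottle','scrubber_holder','screw_jar','glue_bottle','scrub_brush','drain_salt_tin','jaw_pad','near_pad']:
        for d in r.pinpoint(n,q)[:3]: print(q,round(d['conf'],2),np.round(tow(p,d['location']),3))
st()
E
```

```text
pics
t 0.0 pos [ 0.2105 -0.5878  0.238 ] F [ 0.   0.4 -0.2] w 0.0854
[[0.941, 0.337, -0.001], [0.337, -0.941, 0.002], [0.0, -0.002, -1.0]] [-77.1   3.1  92.5  -0.   84.6  -6.8]
side [[-0.757, -0.367, 0.541, -0.157], [-0.653, 0.395, -0.646, 0.739], [0.024, -0.842, -0.539, 0.706], [0.0, 0.0, 0.0, 1.0]] 409.6391600054546
case_center 0.86 [0.263 0.264 0.016]
case_center 0.59 [0.276 0.408 0.018]
throat 0.94 [ 0.575 -0.154 -0.001]
squeeze 0.89 [ 0.473 -0.063  0.014]
squeeze 0.7 [0.549 0.319 0.   ]
clamp 0.72 [ 0.526 -0.077 -0.001]
clamp 0.52 [0.639 0.351 0.026]
clamp 0.32 [ 0.662 -0.023 -0.001]
turntable 0.68 [ 0.551  0.324 -0.   ]
yellow_bottle 0.77 [0.608 0.257 0.026]
glass_bottle 0.61 [0.634 0.352 0.024]
glass_bottle 0.23 [ 0.528 -0.072  0.   ]
scrubber_holder 0.71 [0.497 0.399 0.028]
screw_jar 0.73 [ 0.42  -0.197 -0.   ]
screw_jar 0.22 [ 0.666 -0.023  0.002]
glue_bottle 0.84 [ 0.662 -0.023  0.001]
glue_bottle 0.56 [0.609 0.259 0.031]
scrub_brush 0.88 [ 0.689 -0.184 -0.002]
drain_salt_tin 0.69 [ 0.512 -0.472 -0.002]
jaw_pad 0.36 [ 0.693 -0.181 -0.   ]
jaw_pad 0.16 [ 0.664 -0.023 -0.001]
[... 566 characters left out ...]
028]
scrubber_holder 0.81 [0.492 0.393 0.029]
scrubber_holder 0.68 [ 0.527 -0.075 -0.005]
screw_jar 0.72 [ 0.423 -0.199  0.001]
screw_jar 0.49 [0.608 0.266 0.029]
glue_bottle 0.49 [ 0.661 -0.021 -0.005]
scrub_brush 0.63 [ 0.684 -0.184  0.004]
scrub_brush 0.32 [0.459 0.285 0.031]
drain_salt_tin 0.8 [ 0.507 -0.471 -0.   ]
jaw_pad 0.6 [0.608 0.264 0.03 ]
near_pad 0.52 [ 0.551  0.323 -0.   ]
wrist [[0.338, -0.897, -0.285, 0.285], [-0.941, -0.322, -0.103, -0.563], [0.001, 0.303, -0.953, 0.373], [0.0, 0.0, 0.0, 1.0]] 280.435842648523
t 2.25 pos [ 0.2107 -0.5884  0.2393] F [-0.2 -0.3 -0.2] w 0.0854
[[0.941, 0.337, 0.0], [0.337, -0.941, -0.0], [-0.0, 0.0, -1.0]] [-77.1   3.   92.4  -0.   84.6  -6.8]
```

View pictures.

View pics/side0.png

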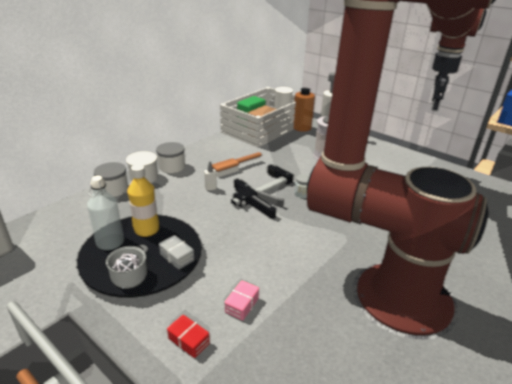

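```bash
python3 -c "
import cv2
i=cv2.imread('pics/top0.png'); 
cv2.imwrite('pics/top0b.png',cv2.resize(i[100:384,130:480],None,fx=2.1,fy=2.1,interpolation=cv2.INTER_CUBIC))
i=cv2.imread('pics/top0.png');cv2.imwrite('pics/top0c.png',cv2.resize(i[150:320,200:420],None,fx=3.5,fy=3.5,interpolation=cv2.INTER_CUBIC))"
```

```text
(no output)
```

View pics/top0.png

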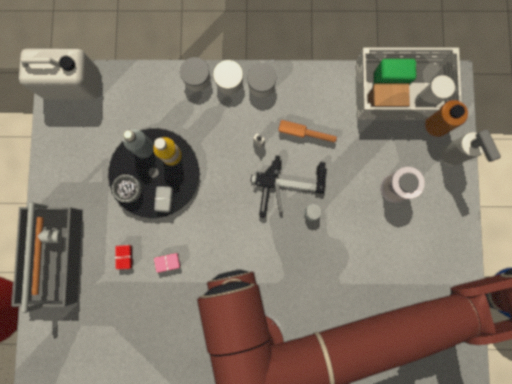

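```bash
cat >> h.py <<'E'
from scipy.spatial.transform import Rotation as Ro
def Rdown(ydeg):
    # tool pointing down with tool y axis at world angle ydeg
    a=np.radians(ydeg); y=np.array([np.cos(a),np.sin(a),0]); z=np.array([0,0,-1.]); x=np.cross(y,z)
    return np.c_[x,y,z]
def plan(pos,ydeg=None):
    s=r.read_state(); R=np.array(s['ee_rot']); d=R.T@(np.array(pos)-np.array(s['ee_pos']))
    out=np.round(d/0.025,2)
    if ydeg is not None:
        best=min((Ro.from_matrix(R.T@Rdown(ydeg+k)).as_rotvec(degrees=True) for k in(0,180)),key=np.linalg.norm)
    else: best=np.zeros(3)
    print('shift',out.tolist(),'turn',np.round(best,1).tolist(),'rows needed',round(max(np.linalg.norm(d)/0.0417,np.linalg.norm(best)/7.16),1),'q6',round(s['qpos'][5],1), 'yang',round(np.degrees(np.arctan2(R[1,1],R[0,1])),1))
E
python3 - <<'E'
from h import *
plan([0.46,-0.06,0.40],-98+180)
E
```

```text
shift [16.51, -16.54, -6.43] turn [0.0, 0.0, 27.7] rows needed 14.5 q6 -6.8 yang -70.3
```

View pics/top0c.png

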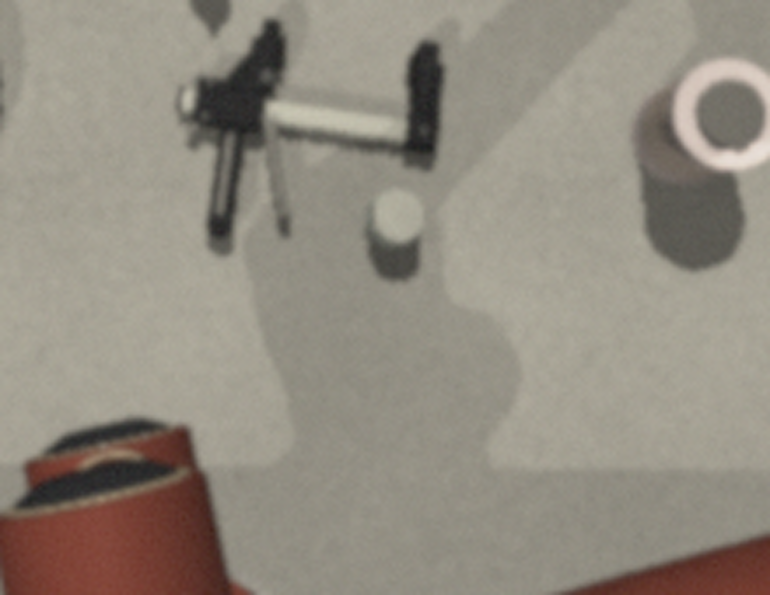

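View pics/wrist0.png

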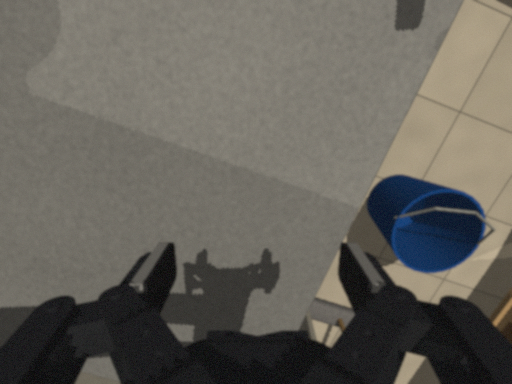

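```bash
python3 - <<'E'
from h import *
plan([0.46,-0.11,0.34],-98)
E
```

```text
shift [15.84, -14.65, -4.03] turn [0.0, 0.0, 27.7] rows needed 13.2 q6 -6.8 yang -70.3
```

send_rows:
  rows:
    - [[1.2,-1.1,-0.5],[0,0,4],1]
    - [[2.4,-2.2,-1.0],[0,0,8],1]
    - [[3.6,-3.3,-1.5],[0,0,12],1]
    - [[4.8,-4.4,-2.0],[0,0,16],1]
    - [[6.0,-5.5,-2.5],[0,0,20],1]

```text
t: 2.67
ee_pos: [0.3039, -0.4106, 0.301]
ee_rot: [[1.0, -0.009, 0.0], [-0.009, -1.0, -0.0], [0.0, 0.0, -1.0]]
force: [0.9, -0.5, 0.4]
width: 0.0858
```

```bash
python3 - <<'E'
from h import *
plan([0.46,-0.11,0.34],-98)
E
```

```text
shift [6.13, -12.08, -1.56] turn [0.0, -0.0, 7.5] rows needed 8.2 q6 28.7 yang -90.5
```

send_rows:
  rows:
    - [[0.7,-1.4,-0.3],[0,0,2],1]
    - [[1.4,-2.8,-0.5],[0,0,4],1]
    - [[2.1,-4.2,-0.8],[0,0,6],1]
    - [[2.8,-5.6,-1.0],[0,0,7.5],1]
    - [[3.5,-7.0,-1.2],[0,0,7.5],1]

```text
t: 3.08
ee_pos: [0.3935, -0.2347, 0.3318]
ee_rot: [[0.99, -0.141, 0.001], [-0.141, -0.99, -0.001], [0.002, 0.001, -1.0]]
force: [0.5, -0.3, -0.1]
width: 0.0854
```

send_rows:
  rows:
    - [[0.8,-1.0,-0.1],[0,0,0],1]
    - [[1.4,-2.0,-0.2],[0,0,0],1]
    - [[2.0,-3.2,-0.3],[0,0,0],1]
    - [[2.6,-4.6,-0.4],[0,0,0],1]
    - [[2.6,-4.6,-0.4],[0,0,0],1]

```text
t: 3.5
ee_pos: [0.4763, -0.1254, 0.3425]
ee_rot: [[0.991, -0.134, 0.003], [-0.134, -0.991, 0.001], [0.003, -0.001, -1.0]]
force: [-1.2, -1.1, 0.9]
width: 0.0852
```

```bash
python3 - <<'E'
from h import *
st()
p=snap('wrist','w1.png')
for q in ['throat','squeeze','clamp','jaw_pad','screw_jar']:
    for d in r.pinpoint('wrist',q)[:2]: print(q,round(d['conf'],2),np.round(tow(p,d['location']),4))
for q in ['jaw_pad','near_pad','handle','trigger_face','squeeze']:
    for d in r.look_for('wrist',q)[:2]: print(q,round(d['conf'],2),np.round(tow(p,d['location']),4))
np.save('w1.npy',p['M'])
E
```

```text
t 3.5 pos [ 0.4763 -0.1254  0.3425] F [-1.2 -1.1  0.9] w 0.0852
[[0.991, -0.134, 0.003], [-0.134, -0.991, 0.001], [0.003, -0.001, -1.0]] [-2.350e+01 -1.780e+01  1.017e+02  1.000e-01  9.600e+01  7.420e+01]
squeeze 0.6 [ 0.4662 -0.0659  0.0104]
clamp 0.66 [ 0.5271 -0.0739 -0.    ]
clamp 0.19 [ 0.6611 -0.0231  0.0014]
jaw_pad 0.65 [0.4586 0.2835 0.0462]
screw_jar 0.94 [ 0.4236 -0.1957 -0.0028]
jaw_pad 0.24 [0.5953 0.2292 0.0366]
handle 0.88 [ 0.4646 -0.0421  0.0311]
trigger_face 0.71 [ 0.4678 -0.0937  0.0312]
squeeze 0.79 [ 0.5253 -0.0913  0.0283]
squeeze 0.37 [ 0.4355 -0.1964  0.0573]
```

View pics/w1.png

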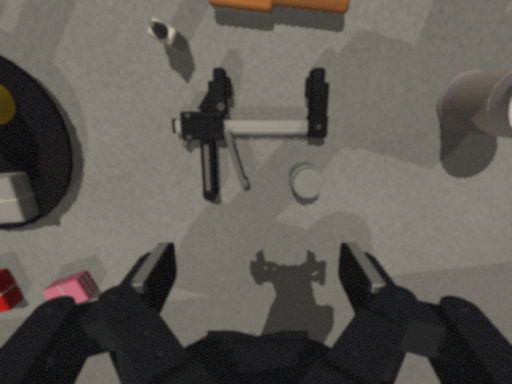

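```bash
cat > ov.py <<'E'
import numpy as np, cv2
def draw(img,pr,x0,y0,th,j,sc=4,crop=(150,50,360,215),trig=0.0,out='o.png'):
    u0,v0,u1,v1=crop
    I=cv2.resize(img[v0:v1,u0:u1],None,fx=sc,fy=sc,interpolation=cv2.INTER_CUBIC)
    c,s=np.cos(np.radians(th)),np.sin(np.radians(th))
    def W(x,y,z): return np.array([x0+(c*x-s*y)/1000,y0+(s*x+c*y)/1000,z/1000])
    def poly(pts,z,col):
        P=[(pr(W(x,y,z))-[u0,v0])*sc for x,y in pts]
        cv2.polylines(I,[np.int32(np.round(P))],True,col,1,cv2.LINE_AA)
    poly([(-36,-20),(-14,-20),(-14,-124),(-36,-124)],32,(0,255,255))
    poly([(14,43),(14,73),(10,73),(10,43)],29,(0,0,255))
    f=132-j
    poly([(f,43),(f,73),(f+4,73),(f+4,43)],29,(0,0,255))
    poly([(-123+118-j-0,-13),(f,-13),(f,9),(-5-j,9)],20,(0,255,0))
    poly([(73-j/2-38,34),(73-j/2+38,34),(73-j/2+38,82),(73-j/2-38,82)],0,(255,0,0))
    # trigger front face eased x=26.5
    poly([(26.5,-60),(16.5,-60)],29,(255,0,255))
    cv2.imwrite(out,I)
E
cat > o1.py <<'E'
import sys,numpy as np,cv2
from h import proj
import ov
M=np.load('w1.npy');p=dict(M=M,fx=280.435842648523,fy=280.435842648523,cx=255.5,cy=191.5)
a=[float(x) for x in sys.argv[1:5]]
ov.draw(cv2.imread('pics/w1.png'),lambda X:proj(p,X),*a,out='pics/'+sys.argv[5])
E
python3 o1.py 0.528 -0.0745 -98 8 ow1.png; python3 -c "
from cell import r"
```

```text
(no output)
```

View pics/ow1.png

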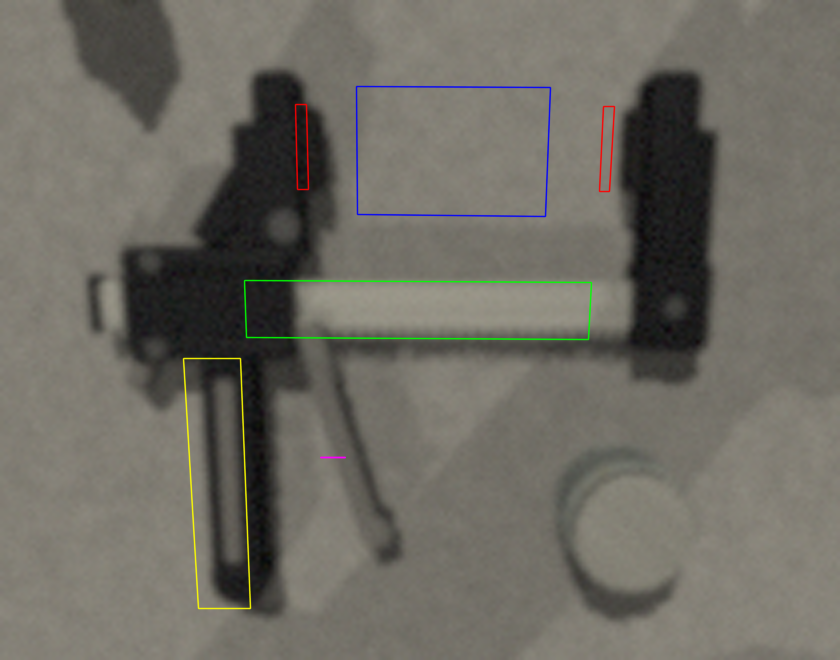

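```bash
python3 - <<'E'
from h import *
st()
p=snap('wrist','w2.png')
print(p['fx'],p['fy'],p['cx'],p['cy'])
for q in ['throat','squeeze','clamp']:
    for d in r.pinpoint('wrist',q)[:1]: print(q,round(d['conf'],2),np.round(tow(p,d['location']),4))
print(np.round(p['M'],3).tolist())
np.save('w2.npy',p['M'])
E
sed -i 's/w1/w2/g' o1.py;python3 o1.py 0.527 -0.0805 -97.5 5 ow2.png
```

```text
t 4.05 pos [ 0.4738 -0.1306  0.3418] F [ 0.3 -0.2  0.6] w 0.0854
[[0.99, -0.143, 0.001], [-0.143, -0.99, -0.001], [0.002, 0.001, -1.0]] [-24.1 -17.9 101.8  -0.   96.   74.1]
280.435842648523 280.435842648523 257.0023408339484 190.82735228183083
squeeze 0.69 [ 0.4684 -0.0651  0.0113]
clamp 0.77 [ 0.5275 -0.0752 -0.0018]
[[-0.142, -0.944, -0.298, 0.552], [-0.99, 0.136, 0.041, -0.142], [0.001, 0.301, -0.954, 0.475], [0.0, 0.0, 0.0, 1.0]]
```

View pics/ow2.png

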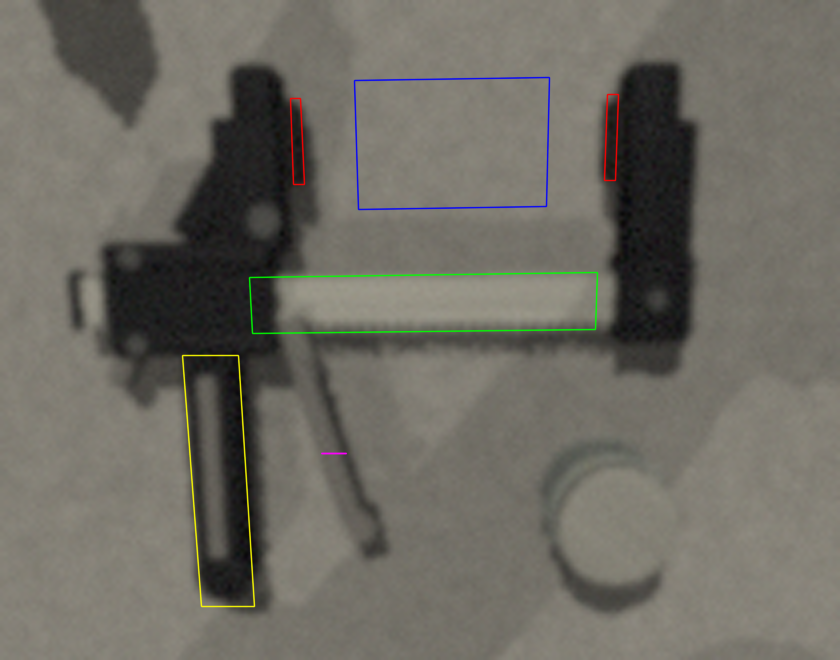

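```bash
sed -i 's/cx=255.5,cy=191.5/cx=257.0,cy=190.83/; s/out=/crop=(160,55,340,215),sc=5,out=/' o1.py;python3 o1.py 0.527 -0.0795 -98.2 4 ow3.png
```

```text
(no output)
```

View pics/ow3.png

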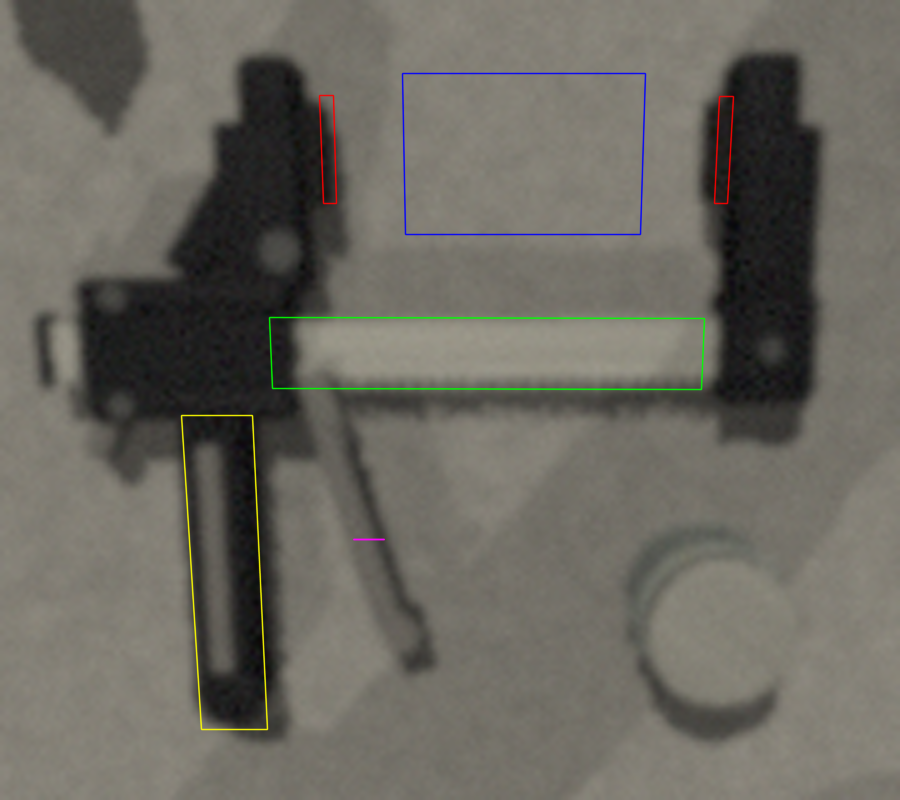

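```bash
python3 - <<'E'
from h import *
import ov
p=snap('top','t1.png')
im=cv2.imread('pics/top0.png')
ov.draw(im,lambda X:proj(p,X),0.527,-0.0795,-98.2,8,sc=8,crop=(245,150,335,225),out='pics/ot.png')
for q in ['throat','squeeze','clamp']:
    for d in r.pinpoint('top',q)[:1]: print(q,round(d['conf'],2),np.round(tow(p,d['location']),4))
E
```

```text
squeeze 0.64 [ 0.4705 -0.057   0.0148]
clamp 0.63 [ 0.5278 -0.0723 -0.002 ]
```

View pics/ot.png

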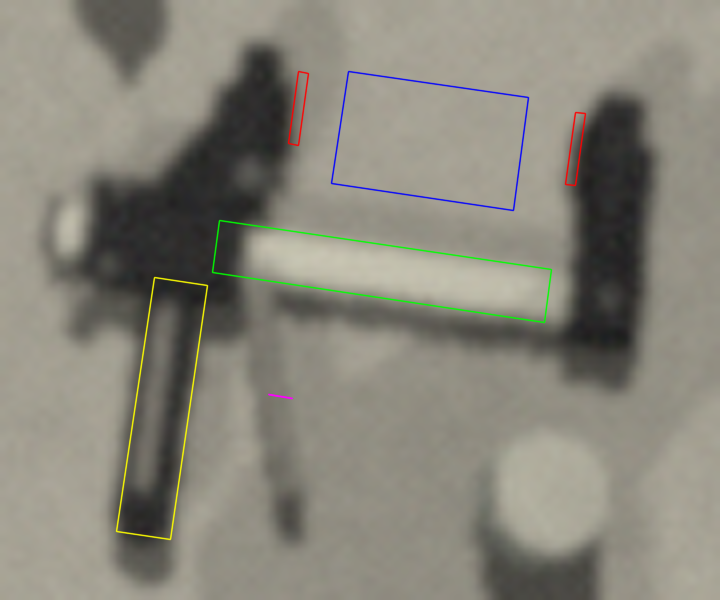

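```bash
python3 - <<'E'
from h import *
plan([0.49,-0.13,0.22],-98.2)
E
```

```text
shift [0.62, -0.09, 4.87] turn [0.0, -0.1, 0.1] rows needed 2.9 q6 74.1 yang -98.1
```

send_rows:
  rows:
    - [[0.2,0,1.3],[0,0,0],1]
    - [[0.4,-0.05,2.6],[0,0,0],1]
    - [[0.6,-0.1,3.9],[0,0,0],1]
    - [[0.6,-0.1,4.8],[0,0,0],1]
    - [[0.6,-0.1,4.8],[0,0,0],1]

```text
t: 4.87
ee_pos: [0.4865, -0.1283, 0.2153]
ee_rot: [[0.99, -0.141, -0.009], [-0.141, -0.99, 0.003], [-0.009, -0.002, -1.0]]
force: [-0.1, -0.6, -1.0]
width: 0.0854
```

```bash
python3 - <<'E'
from h import *
r.snapshot('wrist'); r.snapshot('wrist')
st()
p=snap('wrist','w4.png')
for q in ['throat','squeeze','clamp']:
    for d in r.pinpoint('wrist',q)[:1]: print(q,round(d['conf'],2),np.round(tow(p,d['location']),4))
for q in ['jaw_pad','near_pad','handle','trigger_face']:
    for d in r.look_for('wrist',q)[:1]: print(q,round(d['conf'],2),np.round(tow(p,d['location']),4))
np.save('w4.npy',p['M'])
E
sed -i 's/w2/w4/g;s/crop=(160,55,340,215),sc=5/crop=(120,20,380,280),sc=3/' o1.py;python3 o1.py 0.5275 -0.0765 -98.2 4 ow4.png
```

```text
t 4.97 pos [ 0.4892 -0.1296  0.2216] F [-0.9 -0.4  1.1] w 0.0859
[[0.99, -0.141, -0.0], [-0.141, -0.99, -0.0], [0.0, 0.0, -1.0]] [-23.3 -12.9 109.1  -0.   83.8  74.9]
squeeze 0.96 [ 0.4651 -0.0683  0.0121]
clamp 0.56 [ 0.5268 -0.0766 -0.0029]
jaw_pad 0.72 [ 0.5689 -0.2161  0.0239]
near_pad 0.6 [ 0.5818 -0.0989  0.0288]
handle 0.69 [ 0.4612 -0.0422  0.0308]
trigger_face 0.87 [ 0.4659 -0.0924  0.027 ]
```

View pics/ow4.png

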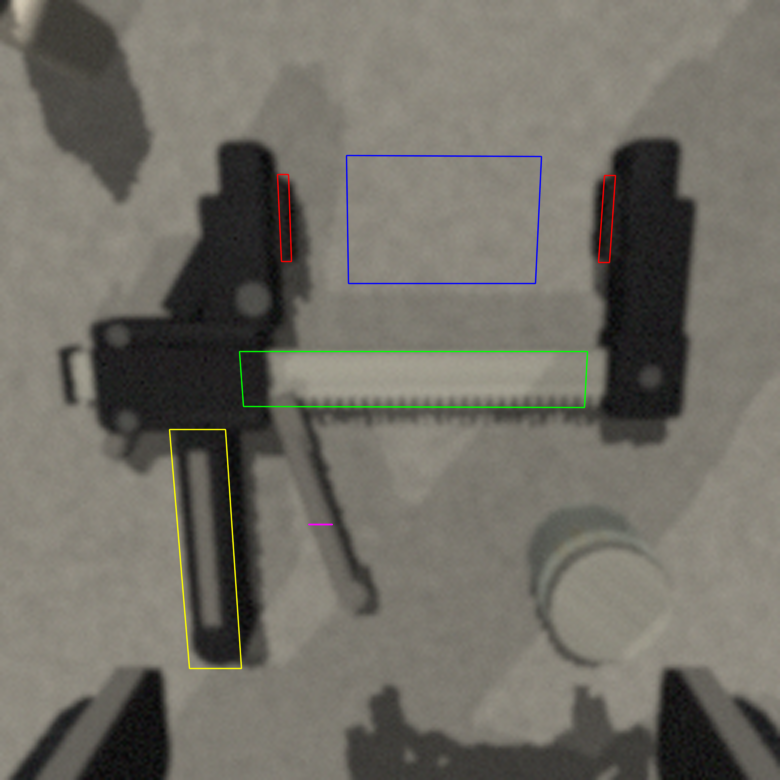

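send_rows:
  rows:
    - [[-0.1,-0.6,-0.4],[0,0,-7],1]
    - [[-0.2,-1.3,-0.8],[0,0,-14],1]
    - [[-0.3,-2.0,-1.2],[0,0,-21],1]
    - [[-0.4,-2.7,-1.6],[0,0,-28],1]
    - [[-0.5,-3.4,-2.0],[0,0,-35],1]

```text
t: 5.78
ee_pos: [0.4894, -0.0432, 0.2738]
ee_rot: [[0.889, 0.457, 0.004], [0.457, -0.889, -0.002], [0.003, 0.004, -1.0]]
force: [0.8, 0.4, 0.2]
width: 0.0852
```

```bash
python3 - <<'E'
from h import *
plan([0.49,0.28,0.32],0);plan([0.49,0.28,0.32],82)
E
```

```text
shift [5.94, -11.48, -1.87] turn [0.3, -0.0, -62.8] rows needed 8.8 q6 49.1 yang -62.8
shift [5.94, -11.48, -1.87] turn [0.1, -0.2, 35.2] rows needed 7.8 q6 49.1 yang -62.8
```

send_rows:
  rows:
    - [[0.5,-1.0,-0.3],[0,0,-7],1]
    - [[1.0,-2.0,-0.6],[0,0,-14],1]
    - [[1.6,-3.0,-0.9],[0,0,-21],1]
    - [[2.1,-4.1,-1.2],[0,0,-28],1]
    - [[2.6,-5.2,-1.5],[0,0,-35],1]

```text
t: 6.2
ee_pos: [0.4875, 0.1035, 0.3119]
ee_rot: [[0.461, 0.887, 0.005], [0.887, -0.461, -0.002], [0.001, 0.005, -1.0]]
force: [1.3, 0.2, 0.4]
width: 0.0856
```

```bash
python3 - <<'E'
from h import *
plan([0.49,0.28,0.32],0)
E
```

```text
shift [6.31, -3.16, -0.34] turn [0.3, 0.0, -27.5] rows needed 4.2 q6 30.9 yang -27.5
```

send_rows:
  rows:
    - [[1.2,-0.6,-0.1],[0,0,-7],1]
    - [[2.4,-1.2,-0.2],[0,0,-14],1]
    - [[3.6,-1.8,-0.3],[0,0,-21],1]
    - [[4.8,-2.4,-0.3],[0,0,-28],1]
    - [[6.0,-3.0,-0.3],[0,0,-35],1]

```text
t: 6.62
ee_pos: [0.4899, 0.273, 0.3199]
ee_rot: [[-0.137, 0.99, 0.006], [0.991, 0.137, -0.001], [-0.002, 0.006, -1.0]]
force: [0.4, -1.2, -0.0]
width: 0.0858
```

send_rows:
  rows:
    - [[0.1,0,0],[0,0,-7],1]
    - [[0.3,0,0],[0,0,-14],1]
    - [[0.3,0,0],[0,0,-21],1]
    - [[0.3,0,0],[0,0,-28],1]
    - [[0.3,0,0],[0,0,-35],1]

```text
t: 7.03
ee_pos: [0.4889, 0.2807, 0.3202]
ee_rot: [[-0.685, 0.728, 0.007], [0.728, 0.685, -0.001], [-0.005, 0.004, -1.0]]
force: [1.0, -0.0, -0.5]
width: 0.0855
```

send_rows:
  rows:
    - [[0,0,0],[0,0,-7],1]
    - [[0,0,0],[0,0,-14],1]
    - [[0,0,0],[0,0,-21],1]
    - [[0,0,0],[0,0,-28],1]
    - [[0,0,0],[0,0,-35],1]

```text
t: 7.45
ee_pos: [0.4889, 0.2807, 0.3205]
ee_rot: [[-0.98, 0.197, 0.007], [0.197, 0.98, -0.001], [-0.007, 0.0, -1.0]]
force: [-0.7, 0.1, -0.4]
width: 0.0858
```

```bash
python3 - <<'E'
from h import *
r.snapshot('wrist')
s=st()
p=snap('wrist','c1.png')
for q in ['case_center','scrubber_holder']:
    for d in r.pinpoint('wrist',q)[:2]: print(q,round(d['conf'],2),np.round(tow(p,d['location']),4))
np.save('c1.npy',p['M'])
m=r.silhouettes('wrist','case')
for d in m[:2]:
    k=np.uint8(d['mask']); print(d['conf'],k.sum(), cv2.minAreaRect(np.argwhere(k)[:,::-1].astype(np.float32)))
plan([0.49,0.28,0.32],82)
E
```

```text
t 7.5 pos [0.4889 0.2808 0.3205] F [ 0.2 -1.  -0.7] w 0.0856
[[-0.981, 0.194, 0.007], [0.194, 0.981, -0.001], [-0.007, 0.0, -1.0]] [ 22.4  -7.6  95.   -0.2  92.2 -56.4]
case_center 0.93 [0.4584 0.2827 0.0488]
scrubber_holder 0.78 [0.4915 0.3971 0.0237]
0.97 1810 ((253.73768615722656, 136.61474609375), (54.77412796020508, 35.03733825683594), 84.80557250976562)
0.76 472 ((213.0, 8.5), (17.0, 44.0), 90.0)
shift [-0.05, -0.02, 0.01] turn [-0.0, 0.4, -3.9] rows needed 0.5 q6 -55.7 yang 78.1
```

View pics/c1.png

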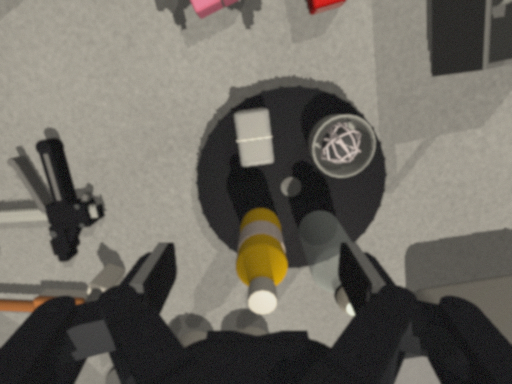

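```bash
cat > oc.py <<'E'
import sys,numpy as np,cv2
from h import proj
n=sys.argv[1];M=np.load(n+'.npy');p=dict(M=M,fx=280.435842648523,fy=280.435842648523,cx=257.0,cy=190.83)
x0,y0,th,zb=[float(x) for x in sys.argv[2:6]];u0,v0,u1,v1,sc=[int(x) for x in sys.argv[6:11]]
I=cv2.resize(cv2.imread('pics/'+n+'.png')[v0:v1,u0:u1],None,fx=sc,fy=sc,interpolation=cv2.INTER_CUBIC)
c,s=np.cos(np.radians(th)),np.sin(np.radians(th))
for z,col in((0,(0,255,0)),(.036,(0,0,255))):
    P=[(proj(p,np.array([x0+c*x-s*y,y0+s*x+c*y,zb+z]))-[u0,v0]+.5)*sc for x,y in((.038,.024),(-.038,.024),(-.038,-.024),(.038,-.024))]
    cv2.polylines(I,[np.int32(np.round(P))],True,col,1,cv2.LINE_AA)
cv2.imwrite('pics/o_'+sys.argv[11],I)
E
python3 oc.py c1 0.459 0.282 -4 0.028 190 80 400 200 4 c1.png
```

```text
(no output)
```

View pics/o_c1.png

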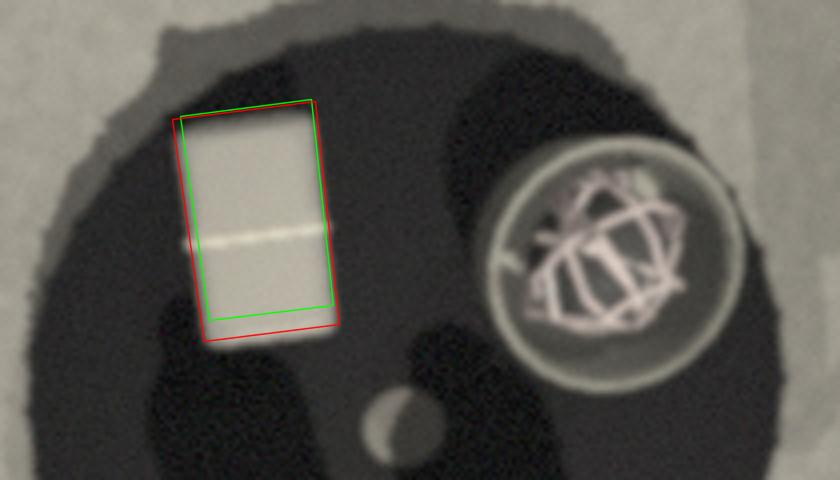

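```bash
python3 oc.py c1 0.4615 0.282 -5 0.028 190 80 400 200 4 c1.png
```

```text
(no output)
```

View pics/o_c1.png

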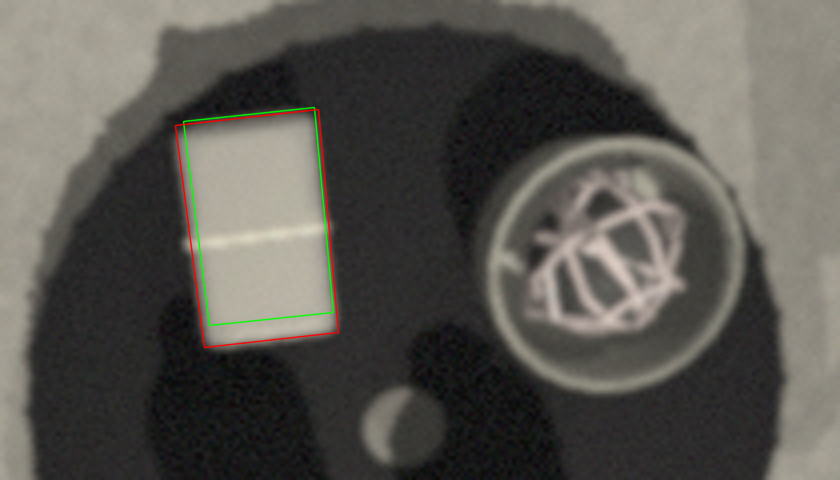

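```bash
python3 - <<'E'
from h import *
plan([0.4615,0.282,0.13],85)
E
```

```text
shift [1.13, -0.18, 7.61] turn [-0.0, 0.4, -6.9] rows needed 4.6 q6 -55.7 yang 78.1
```

send_rows:
  rows:
    - [[0.5,-0.1,1.5],[0,0,-3],1]
    - [[0.9,-0.2,3.0],[0,0.2,-6],1]
    - [[1.1,-0.2,4.5],[0,0.4,-6.9],1]
    - [[1.1,-0.2,6.0],[0,0.4,-6.9],1]
    - [[1.1,-0.2,7.5],[0,0.4,-6.9],1]

```text
t: 8.12
ee_pos: [0.4619, 0.2813, 0.1314]
ee_rot: [[-0.996, 0.088, 0.001], [0.088, 0.996, 0.0], [-0.001, 0.0, -1.0]]
force: [0.6, 0.6, 0.3]
width: 0.0853
```

```bash
python3 - <<'E'
from h import *
r.snapshot('wrist');r.snapshot('wrist')
s=st()
p=snap('wrist','c2.png')
for q in ['case_center']:
    for d in r.pinpoint('wrist',q)[:2]: print(q,round(d['conf'],2),np.round(tow(p,d['location']),4))
np.save('c2.npy',p['M'])
plan([0.4615,0.282,0.042],85)
E
python3 oc.py c2 0.4615 0.282 -5 0.028 150 100 350 250 4 c2.png
```

```text
t 8.22 pos [0.4573 0.2792 0.1252] F [-0.7  0.2 -0.8] w 0.0853
[[-0.996, 0.088, -0.013], [0.088, 0.996, -0.006], [0.013, -0.007, -1.0]] [ 23.4  -3.  109.7  -0.   74.1 -61.5]
case_center 0.84 [0.4596 0.2837 0.0467]
shift [0.02, 0.03, 3.64] turn [-0.0, -0.1, -0.0] rows needed 2.2 q6 -61.5 yang 85.0
```

View pics/o_c2.png

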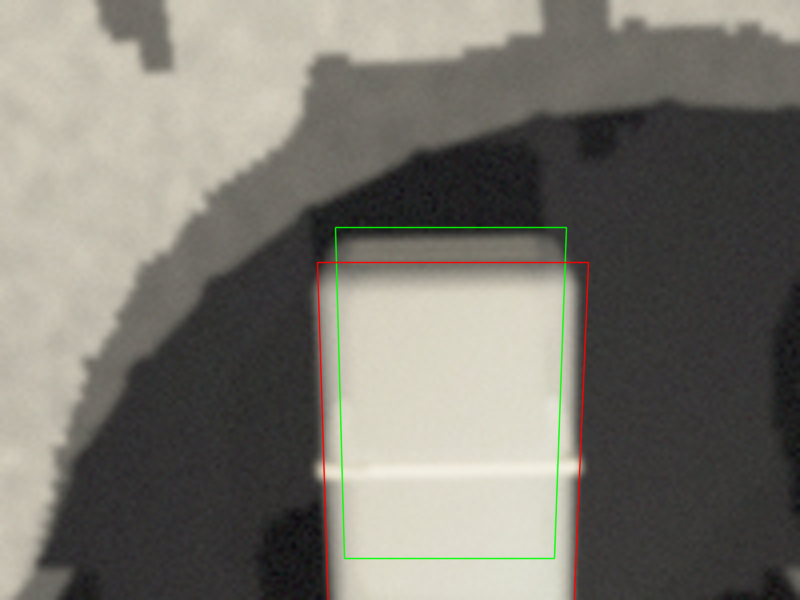

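send_rows:
  rows:
    - [[0,0,0.9],[0,0,0],1]
    - [[0,0,1.8],[0,0,0],1]
    - [[0,0,2.6],[0,0,0],1]
    - [[0,0,3.2],[0,0,0],1]
    - [[0,0,3.4],[0,0,0],1]

```text
t: 8.73
ee_pos: [0.4633, 0.2817, 0.0493]
ee_rot: [[-0.996, 0.088, 0.001], [0.088, 0.996, 0.0], [-0.001, 0.0, -1.0]]
force: [0.4, -0.5, 0.6]
width: 0.0854
```

```bash
python3 - <<'E'
from h import *
plan([0.4615,0.282,0.042],85)
st()
E
```

```text
shift [0.07, 0.01, 0.29] turn [0.0, 0.0, -0.1] rows needed 0.2 q6 -61.5 yang 84.9
t 8.73 pos [0.4633 0.2817 0.0493] F [ 0.4 -0.5  0.6] w 0.0854
[[-0.996, 0.088, 0.001], [0.088, 0.996, 0.0], [-0.001, 0.0, -1.0]] [ 23.4   3.2 111.7  -0.   65.1 -61.5]
```

send_rows:
  rows:
    - [[0,0,0.2],[0,0,0],0.9]
    - [[0,0,0.35],[0,0,0],0.7]
    - [[0,0,0.35],[0,0,0],0.5]
    - [[0,0,0.35],[0,0,0],0.4]
    - [[0,0,0.35],[0,0,0],0.4]
  newtons: 35

```text
t: 9.15
ee_pos: [0.4646, 0.2823, 0.0423]
ee_rot: [[-0.996, 0.088, 0.004], [0.088, 0.996, 0.001], [-0.004, 0.002, -1.0]]
force: [0.0, -0.2, 4.2]
width: 0.0471
```

send_rows:
  rows:
    - [[0,0,0],[0,0,0],0.4]
    - [[0,0,0],[0,0,0],0.4]
    - [[0,0,0],[0,0,0],0.4]

```text
t: 9.4
ee_pos: [0.4645, 0.2822, 0.0424]
ee_rot: [[-0.996, 0.089, 0.004], [0.089, 0.996, 0.001], [-0.004, 0.002, -1.0]]
force: [-0.8, 0.3, 0.4]
width: 0.0471
```

send_rows:
  rows:
    - [[0,0,-0.4],[0,0,0],0.4]
    - [[0,0,-1.2],[0,0,0],0.4]
    - [[0,0,-2.4],[0,0,0],0.4]
    - [[0,0,-3.8],[0,0,0],0.4]
    - [[0,0,-5.0],[0,0,0],0.4]

```text
t: 9.82
ee_pos: [0.4638, 0.2819, 0.1694]
ee_rot: [[-0.996, 0.089, 0.004], [0.089, 0.996, 0.001], [-0.003, 0.002, -1.0]]
force: [-0.0, 0.3, -1.5]
width: 0.0471
```

```bash
python3 - <<'E'
from h import *
s=st()
p=snap('wrist','c3.png'); np.save('c3.npy',p['M'])
plan([0.51,-0.15,0.17],-8.2+40)
E
```

```text
t 9.82 pos [0.4638 0.2819 0.1694] F [-0.   0.3 -1.5] w 0.0471
[[-0.996, 0.089, 0.004], [0.089, 0.996, 0.001], [-0.003, 0.002, -1.0]] [ 23.4  -5.3 107.5  -0.   77.7 -61.5]
shift [-3.23, -17.13, 0.2] turn [0.8, 0.5, 53.1] rows needed 10.4 q6 -61.5 yang 84.9
```

View pics/c3.png

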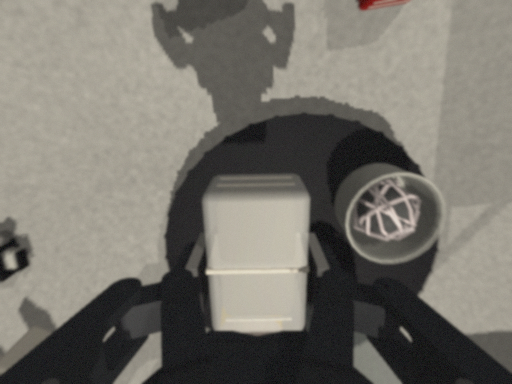

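```bash
python3 oc.py c3 0.4608 0.2819 -5.1 0.155 170 150 350 350 4 c3a.png
```

```text
(no output)
```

View pics/o_c3a.png

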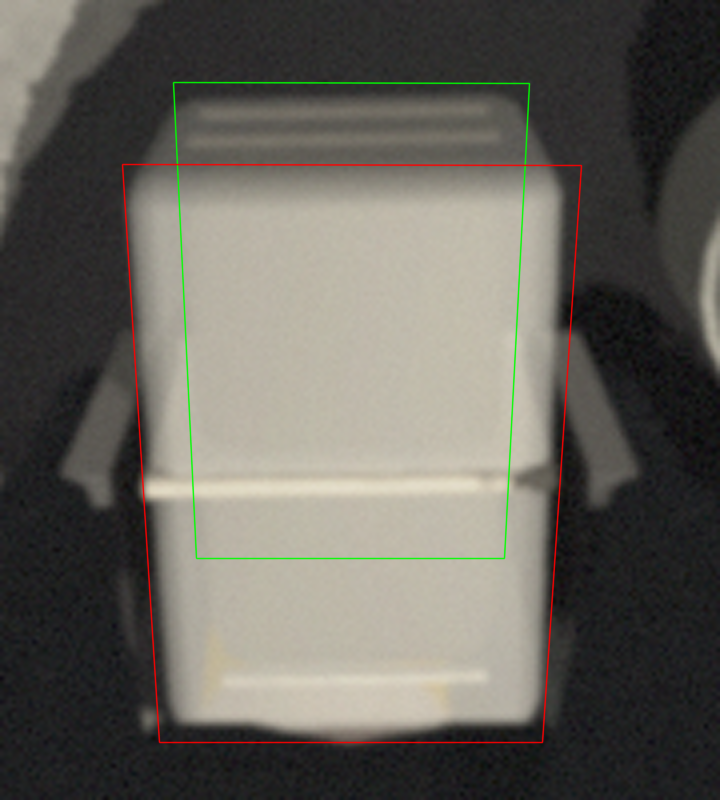

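send_rows:
  rows:
    - [[-0.1,-1.0,0],[0,0,4],0.4]
    - [[-0.2,-2.3,0],[0,0,10],0.4]
    - [[-0.4,-3.7,0],[0.3,0.1,17],0.4]
    - [[-0.7,-5.1,0],[0.3,0.2,24],0.4]
    - [[-1.0,-6.5,0],[0.4,0.2,31],0.4]

```text
t: 10.28
ee_pos: [0.4775, 0.1182, 0.1766]
ee_rot: [[-0.805, 0.593, 0.009], [0.593, 0.805, 0.001], [-0.007, 0.006, -1.0]]
force: [1.9, -0.6, -1.1]
width: 0.0475
```

```bash
python3 - <<'E'
from h import *
s=st()
plan([0.5744,-0.158,0.17],-8.2)
E
```

```text
t 10.28 pos [0.4775 0.1182 0.1766] F [ 1.9 -0.6 -1.1] w 0.0475
[[-0.805, 0.593, 0.009], [0.593, 0.805, 0.001], [-0.007, 0.006, -1.0]] [  5.2 -13.4 113.8   0.   79.  -48.4]
shift [-9.67, -6.6, 0.29] turn [0.5, 0.2, 61.8] rows needed 8.6 q6 -48.4 yang 53.6
```

send_rows:
  rows:
    - [[-1.1,-0.8,0],[0,0,7],0.4]
    - [[-2.2,-1.6,0.1],[0,0,14],0.4]
    - [[-3.3,-2.4,0.2],[0.3,0.1,21],0.4]
    - [[-4.4,-3.1,0.2],[0.3,0.2,28],0.4]
    - [[-5.5,-3.8,0.3],[0.5,0.2,35],0.4]

```text
t: 10.7
ee_pos: [0.5321, -0.0416, 0.1699]
ee_rot: [[-0.313, 0.95, 0.001], [0.95, 0.313, -0.001], [-0.002, 0.0, -1.0]]
force: [0.9, 0.2, -0.8]
width: 0.0474
```

```bash
python3 - <<'E'
from h import *
s=st()
plan([0.5744,-0.158,0.17],-8.2)
E
```

```text
t 10.7 pos [ 0.5321 -0.0416  0.1699] F [ 0.9  0.2 -0.8] w 0.0474
[[-0.313, 0.95, 0.001], [0.95, 0.313, -0.001], [-0.002, 0.0, -1.0]] [-1.240e+01 -6.500e+00  1.085e+02 -1.000e-01  7.800e+01 -3.070e+01]
shift [-4.95, 0.15, 0.0] turn [0.0, 0.1, 26.5] rows needed 3.7 q6 -30.7 yang 18.3
```

send_rows:
  rows:
    - [[-1.3,0,0],[0,0,7],0.4]
    - [[-2.6,0.1,0],[0,0,14],0.4]
    - [[-3.9,0.15,0],[0,0,21],0.4]
    - [[-4.9,0.15,0],[0,0,26.5],0.4]
    - [[-4.95,0.15,0],[0,0,26.5],0.4]

```text
t: 11.12
ee_pos: [0.5752, -0.162, 0.1704]
ee_rot: [[0.15, 0.989, 0.001], [0.989, -0.15, -0.003], [-0.003, 0.002, -1.0]]
force: [-0.2, -0.2, -0.8]
width: 0.0476
```

```bash
python3 - <<'E'
from h import *
r.snapshot('wrist')
s=st()
p=snap('wrist','c4.png'); np.save('c4.npy',p['M'])
plan([0.5744,-0.158,0.07],-8.2)
E
cat > o4.py <<'E'
import sys,numpy as np,cv2
from h import proj
import ov
n=sys.argv[1]
M=np.load(n+'.npy');p=dict(M=M,fx=280.435842648523,fy=280.435842648523,cx=257.0,cy=190.83)
a=[float(x) for x in sys.argv[2:6]]
ov.draw(cv2.imread('pics/'+n+'.png'),lambda X:proj(p,X),*a,crop=(0,0,512,384),sc=2,out='/tmp/a.png')
I=cv2.imread('/tmp/a.png'); cv2.imwrite('pics/'+sys.argv[6],cv2.resize(I,(800,600)))
E
python3 o4.py c4 0.5275 -0.0765 -98.2 4 oc4.png
```

```text
t 11.17 pos [ 0.5747 -0.16    0.1701] F [ 0.1  0.3 -1.9] w 0.0473
[[0.146, 0.989, 0.001], [0.989, -0.146, -0.001], [-0.001, 0.001, -1.0]] [-2.270e+01  2.100e+00  1.001e+02 -1.000e-01  7.770e+01 -1.430e+01]
shift [0.02, 0.0, 4.0] turn [0.0, 0.0, -0.1] rows needed 2.4 q6 -14.3 yang -8.3
```

View pics/oc4.png

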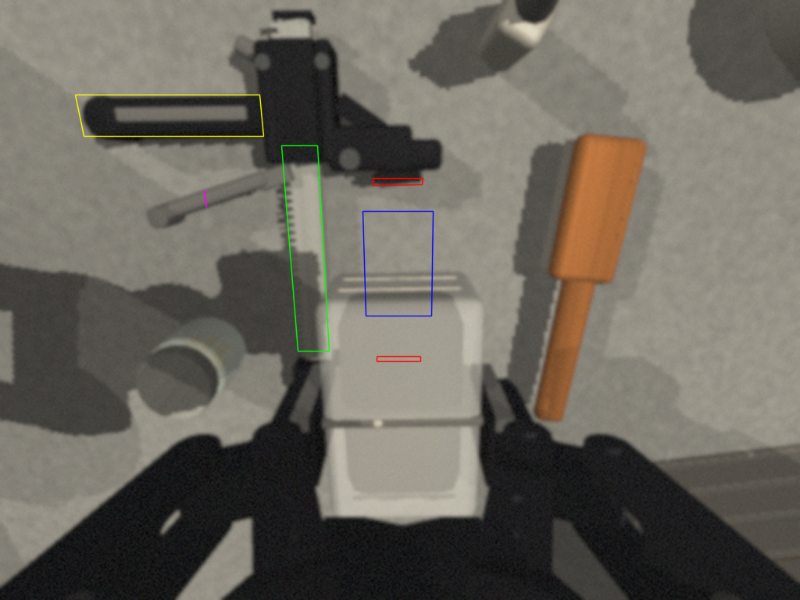

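send_rows:
  rows:
    - [[0,0,1.2],[0,0,0],0.4]
    - [[0,0,2.4],[0,0,0],0.4]
    - [[0,0,3.6],[0,0,0],0.4]
    - [[0,0,4.6],[0,0,0],0.4]
    - [[0,0,4.9],[0,0,0],0.4]

```text
t: 11.63
ee_pos: [0.5705, -0.1557, 0.0424]
ee_rot: [[0.142, 0.99, -0.008], [0.99, -0.142, 0.003], [0.002, -0.009, -1.0]]
force: [-1.0, -0.3, -1.7]
width: 0.0475
```

```bash
python3 - <<'E'
from h import *
s=st()
p=snap('wrist','c5.png'); np.save('c5.npy',p['M'])
plan([0.5744,-0.158,0.015],-8.2)
E
python3 o4.py c5 0.5275 -0.0765 -98.2 4 oc5.png
```

```text
t 11.63 pos [ 0.5705 -0.1557  0.0424] F [-1.  -0.3 -1.7] w 0.0475
[[0.142, 0.99, -0.008], [0.99, -0.142, 0.003], [0.002, -0.009, -1.0]] [-22.5  10.3 104.6  -0.   65.6 -14.3]
shift [-0.06, 0.16, 1.11] turn [-0.5, -0.1, 0.0] rows needed 0.7 q6 -14.3 yang -8.2
```

View pics/oc5.png

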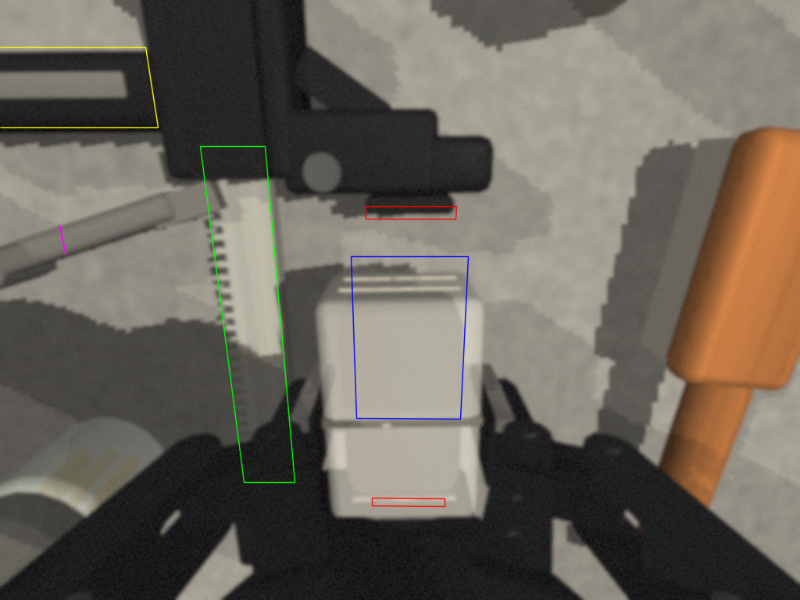

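send_rows:
  rows:
    - [[-0.05,0.15,0.5],[-0.5,0,0],0.4]
    - [[-0.05,0.15,0.8],[-0.5,0,0],0.4]
    - [[-0.05,0.15,0.95],[-0.5,0,0],0.4]
    - [[-0.05,0.15,1.05],[-0.5,0,0],0.4]
    - [[-0.05,0.15,1.05],[-0.5,0,0],0.4]

```text
t: 12.1
ee_pos: [0.5745, -0.1576, 0.0172]
ee_rot: [[0.141, 0.99, 0.002], [0.99, -0.141, 0.001], [0.002, 0.001, -1.0]]
force: [-0.5, 0.8, -0.5]
width: 0.0469
```

```bash
python3 - <<'E'
from h import *
s=st()
plan([0.5744,-0.158,0.015],-8.2)
E
```

```text
t 12.1 pos [ 0.5745 -0.1576  0.0172] F [-0.5  0.8 -0.5] w 0.0469
[[0.141, 0.99, 0.002], [0.99, -0.141, 0.001], [0.002, 0.001, -1.0]] [-2.250e+01  1.260e+01  1.048e+02  1.000e-01  6.260e+01 -1.450e+01]
shift [-0.02, -0.0, 0.09] turn [0.1, -0.1, 0.1] rows needed 0.1 q6 -14.5 yang -8.1
```

send_rows:
  rows:
    - [[0,0,0.06],[0,0,0],0.4]
    - [[0,0,0.1],[0,0,0],0.4]
    - [[0,0,0.1],[0,0,0],0.4]

```text
t: 12.35
ee_pos: [0.5748, -0.1578, 0.0153]
ee_rot: [[0.142, 0.99, 0.002], [0.99, -0.142, 0.001], [0.001, 0.002, -1.0]]
force: [-1.1, -0.0, -1.9]
width: 0.0476
```

send_rows:
  rows:
    - [[0,0,0.05],[0,0,0],0.4]
    - [[0,0,0.09],[0,0,0],0.4]
    - [[0,0,0.09],[0,0,0],0.4]

```text
t: 12.6
ee_pos: [0.5753, -0.1579, 0.0144]
ee_rot: [[0.142, 0.99, 0.002], [0.99, -0.142, 0.001], [0.001, 0.002, -1.0]]
force: [-2.7, 1.8, 5.6]
width: 0.0476
```

send_rows:
  rows:
    - [[0,0,0],[0,0,0],0.58]
    - [[0,0,0],[0,0,0],0.62]
    - [[0,0,0],[0,0,0],0.66]
    - [[0,0,0],[0,0,0],0.68]

```text
t: 12.93
ee_pos: [0.5753, -0.158, 0.0144]
ee_rot: [[0.142, 0.99, 0.003], [0.99, -0.142, 0.001], [0.001, 0.002, -1.0]]
force: [-1.5, -0.2, 0.6]
width: 0.0578
```

send_rows:
  rows:
    - [[0,0,-0.3],[0,0,0],0.68]
    - [[0,0,-1.0],[0,0,0],0.68]
    - [[0,0,-2.0],[0,0,0],0.7]
    - [[0,0,-3.5],[0,0,0],0.8]
    - [[0,0,-5.0],[0,0,0],1]

```text
t: 13.35
ee_pos: [0.5739, -0.1577, 0.1398]
ee_rot: [[0.142, 0.99, 0.0], [0.99, -0.142, 0.002], [0.002, -0.0, -1.0]]
force: [1.5, -0.0, 0.0]
width: 0.0785
```

```bash
python3 - <<'E'
from h import *
s=st()
p=snap('wrist','d1.png'); np.save('d1.npy',p['M'])
plan([0.4688,-0.063,0.14],-98.2)
E
python3 o4.py d1 0.5275 -0.0765 -98.2 4 od1.png
```

```text
t 13.35 pos [ 0.5739 -0.1577  0.1398] F [ 1.5 -0.   0. ] w 0.0785
[[0.142, 0.99, 0.0], [0.99, -0.142, 0.002], [0.002, -0.0, -1.0]] [-2.260e+01  3.700e+00  1.015e+02  1.000e-01  7.480e+01 -1.450e+01]
shift [3.21, -4.92, 0.34] turn [0.6, 0.8, -89.9] rows needed 12.6 q6 -14.5 yang -8.1
```

View pics/od1.png

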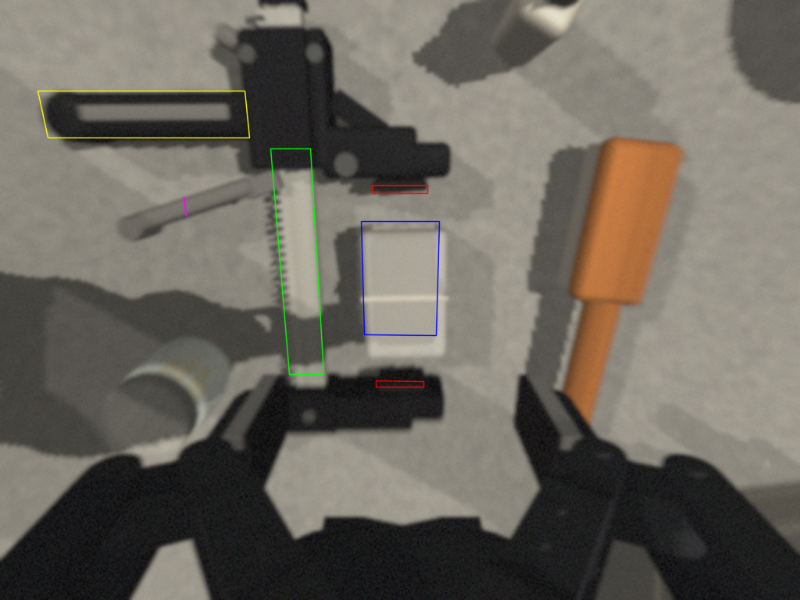

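send_rows:
  rows:
    - [[0.6,-1.0,0],[0,0,7],1]
    - [[1.2,-2.0,0],[0,0,14],1]
    - [[1.9,-3.0,0],[0,0,21],1]
    - [[2.6,-4.0,0],[0,0,28],1]
    - [[3.2,-4.9,0],[0,0,35],1]

```text
t: 13.82
ee_pos: [0.468, -0.0623, 0.1486]
ee_rot: [[0.688, 0.725, 0.015], [0.726, -0.688, -0.004], [0.007, 0.014, -1.0]]
force: [-0.8, 0.4, 0.3]
width: 0.0856
```

send_rows:
  rows:
    - [[0,0,0],[0,0,7],1]
    - [[0,0,0],[0,0,14],1]
    - [[0,0,0],[0,0,21],1]
    - [[0,0,0],[0,0,28],1]
    - [[0,0,0],[0,0,35],1]

```text
t: 14.23
ee_pos: [0.4681, -0.0622, 0.149]
ee_rot: [[0.981, 0.194, 0.016], [0.194, -0.981, -0.004], [0.015, 0.007, -1.0]]
force: [-0.2, -0.0, 0.1]
width: 0.0854
```

```bash
python3 - <<'E'
from h import *
s=st()
plan([0.4688,-0.063,0.14],-98.2)
E
```

```text
t 14.23 pos [ 0.4681 -0.0622  0.149 ] F [-0.2 -0.   0.1] w 0.0854
[[0.981, 0.194, 0.016], [0.194, -0.981, -0.004], [0.015, 0.007, -1.0]] [-16.6 -15.2 118.    0.   76.2  62.2]
shift [0.02, 0.04, 0.36] turn [0.3, -0.9, 19.4] rows needed 2.7 q6 62.2 yang -78.8
```

send_rows:
  rows:
    - [[0,0,0.1],[0.1,-0.3,7],1]
    - [[0,0,0.2],[0.2,-0.6,14],1]
    - [[0,0,0.4],[0.3,-0.9,19.4],1]
    - [[0,0,0.4],[0.3,-0.9,19.4],1]

```text
t: 14.57
ee_pos: [0.4678, -0.0621, 0.1385]
ee_rot: [[0.99, -0.144, -0.001], [-0.144, -0.99, 0.001], [-0.001, -0.001, -1.0]]
force: [-0.5, -0.3, -0.9]
width: 0.0851
```

```bash
python3 - <<'E'
from h import *
r.snapshot('wrist')
s=st()
p=snap('wrist','d2.png'); np.save('d2.npy',p['M'])
for q in ['squeeze','clamp','case_center']:
    for d in r.pinpoint('wrist',q)[:1]: print(q,round(d['conf'],2),np.round(tow(p,d['location']),4))
plan([0.4688,-0.063,0.05],-98.2)
E
python3 o4.py d2 0.5275 -0.0765 -98.2 4 od2.png
```

```text
t 14.62 pos [ 0.468  -0.0622  0.1388] F [ 0.1 -0.4 -0.1] w 0.0851
[[0.99, -0.141, -0.0], [-0.141, -0.99, 0.001], [-0.0, -0.001, -1.0]] [-16.6 -13.8 117.9   0.   75.9  81.5]
squeeze 0.7 [ 0.4635 -0.0655  0.0123]
clamp 0.8 [ 5.275e-01 -7.330e-02 -1.000e-04]
case_center 0.9 [ 0.5745 -0.1541  0.0175]
shift [0.02, 0.03, 3.58] turn [-0.0, -0.1, 0.1] rows needed 2.1 q6 81.5 yang -98.1
```

View pics/od2.png

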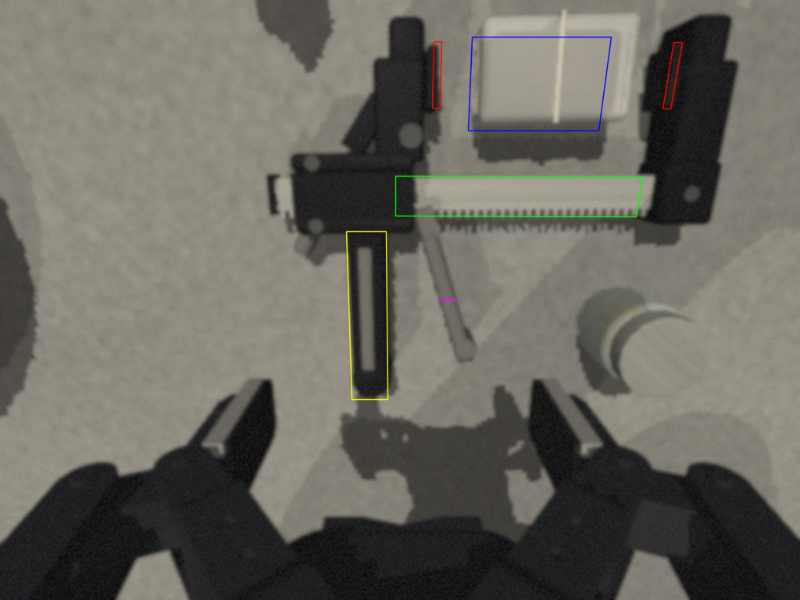

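```bash
python3 - <<'E'
from h import *
plan([0.4677,-0.0709,0.045],-98.2)
E
```

```text
shift [0.02, 0.35, 3.78] turn [-0.0, -0.1, 0.1] rows needed 2.3 q6 81.5 yang -98.1
```

send_rows:
  rows:
    - [[0,0.3,1.0],[0,0,0],1]
    - [[0,0.35,2.0],[0,0,0],1]
    - [[0,0.35,3.0],[0,0,0],1]
    - [[0,0.35,3.6],[0,0,0],1]
    - [[0,0.35,3.7],[0,0,0],1]

```text
t: 15.23
ee_pos: [0.4647, -0.0702, 0.0437]
ee_rot: [[0.99, -0.141, -0.005], [-0.141, -0.99, 0.002], [-0.005, -0.001, -1.0]]
force: [-0.8, 0.6, -0.5]
width: 0.0853
```

```bash
python3 - <<'E'
from h import *
r.snapshot('wrist')
s=st()
p=snap('wrist','d3.png'); np.save('d3.npy',p['M'])
plan([0.4677,-0.0709,0.011],-98.2)
E
python3 o4.py d3 0.5275 -0.0765 -98.2 4 od3.png
```

```text
t 15.28 pos [ 0.4656 -0.0704  0.0449] F [-0.6 -1.1  0.4] w 0.0856
[[0.99, -0.141, -0.003], [-0.141, -0.99, 0.002], [-0.003, -0.001, -1.0]] [-17.7  -6.2 121.3   0.   65.1  80.4]
shift [0.04, 0.0, 1.42] turn [-0.0, 0.0, 0.1] rows needed 0.9 q6 80.4 yang -98.1
```

View pics/od3.png

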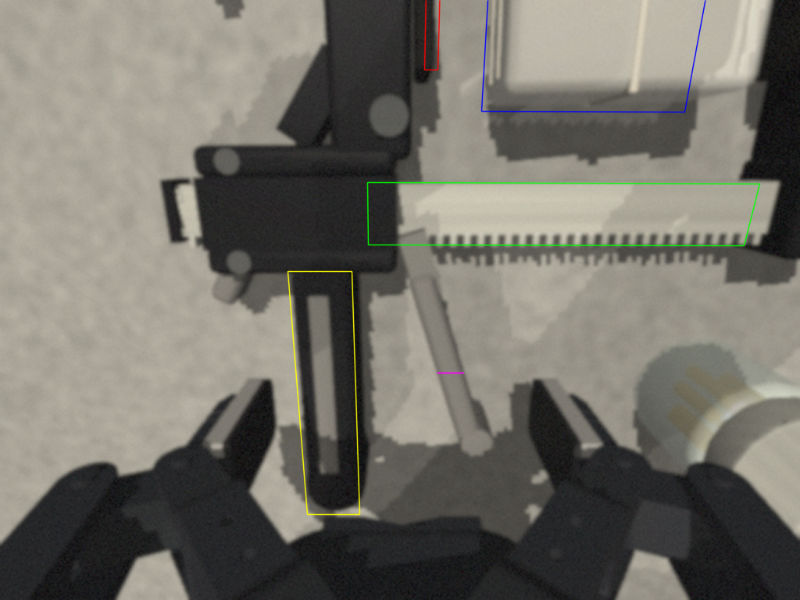

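send_rows:
  rows:
    - [[0,0,0.5],[0,0,0],1]
    - [[0,0,1.0],[0,0,0],1]
    - [[0,0,1.3],[0,0,0],1]
    - [[0,0,1.35],[0,0,0],1]
    - [[0,0,1.35],[0,0,0],1]

```text
t: 15.75
ee_pos: [0.4672, -0.0708, 0.0134]
ee_rot: [[0.99, -0.141, 0.0], [-0.141, -0.99, 0.001], [0.0, -0.001, -1.0]]
force: [-0.4, -0.0, -0.4]
width: 0.0857
```

```bash
python3 - <<'E'
from h import *
s=st()
plan([0.4688+.0001,-0.063-0.0005,0.011],-98.2)
E
```

```text
t 15.75 pos [ 0.4672 -0.0708  0.0134] F [-0.4 -0.  -0.4] w 0.0857
[[0.99, -0.141, 0.0], [-0.141, -0.99, 0.001], [0.0, -0.001, -1.0]] [-17.7  -2.8 121.7   0.   61.   80.4]
shift [0.03, -0.3, 0.1] turn [-0.0, -0.0, 0.1] rows needed 0.2 q6 80.4 yang -98.1
```

send_rows:
  rows:
    - [[0,-0.1,0.05],[0,0,0],0.92]
    - [[0,-0.2,0.08],[0,0,0],0.84]
    - [[0,-0.3,0.08],[0,0,0],0.76]
    - [[0,-0.3,0.08],[0,0,0],0.76]
  newtons: 24

```text
t: 16.08
ee_pos: [0.4689, -0.0635, 0.0121]
ee_rot: [[0.99, -0.14, 0.001], [-0.14, -0.99, -0.001], [0.002, 0.001, -1.0]]
force: [-0.6, -2.9, 1.0]
width: 0.0647
```

```bash
python3 - <<'E'
from h import *
s=st()
p=snap('wrist','e0.png')
E
```

```text
t 16.08 pos [ 0.4689 -0.0635  0.0121] F [-0.6 -2.9  1. ] w 0.0647
[[0.99, -0.14, 0.001], [-0.14, -0.99, -0.001], [0.002, 0.001, -1.0]] [-16.7  -2.6 121.7  -0.   60.8  81.3]
```

View pics/e0.png

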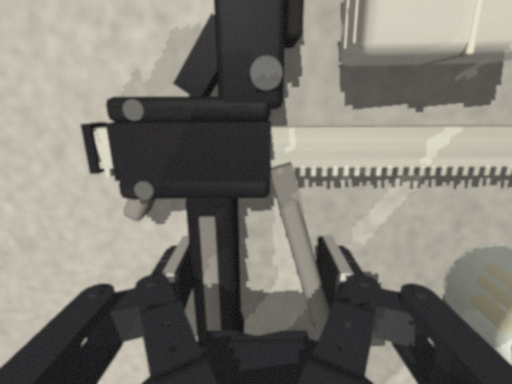

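send_rows:
  rows:
    - [[0,0,0],[0,0,0],0.7]
    - [[0,-0.12,0],[0,0,0],0.62]
    - [[0,-0.26,0],[0,0,0],0.54]
    - [[0,-0.4,0],[0,0,0],0.46]
    - [[0,-0.48,0],[0,0,0],0.4]

```text
t: 16.55
ee_pos: [0.4717, -0.0518, 0.0142]
ee_rot: [[0.99, -0.139, 0.003], [-0.139, -0.99, -0.002], [0.003, 0.001, -1.0]]
force: [-4.9, -4.9, 11.2]
width: 0.0354
```

```bash
python3 - <<'E'
from h import *
s=st()
p=snap('wrist','e1.png')
E
```

```text
t 16.55 pos [ 0.4717 -0.0518  0.0142] F [-4.9 -4.9 11.2] w 0.0354
[[0.99, -0.139, 0.003], [-0.139, -0.99, -0.002], [0.003, 0.001, -1.0]] [-1.520e+01 -2.700e+00  1.215e+02 -1.000e-01  6.100e+01  8.280e+01]
```

View pics/e1.png

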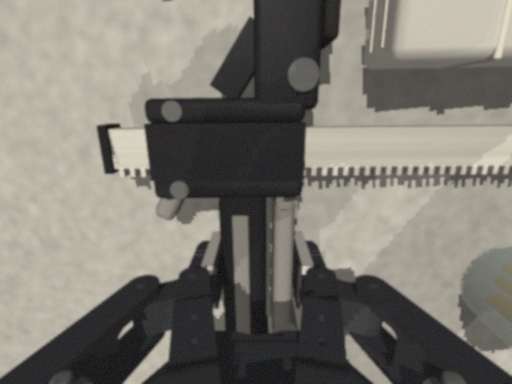

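send_rows:
  rows:
    - [[0,0.1,-0.05],[0,0,0],0.48]
    - [[0,0.23,-0.08],[0,0,0],0.56]
    - [[0,0.37,-0.08],[0,0,0],0.66]
    - [[0,0.5,-0.08],[0,0,0],0.76]
    - [[0,0.5,-0.08],[0,0,0],0.77]

```text
t: 17.02
ee_pos: [0.47, -0.0651, 0.0161]
ee_rot: [[0.99, -0.139, 0.003], [-0.139, -0.99, -0.002], [0.003, 0.002, -1.0]]
force: [-0.1, -2.4, -1.6]
width: 0.0655
```

```bash
python3 - <<'E'
from h import *
s=st()
p=snap('wrist','e2.png')
plan([0.4688,-0.063,0.015],-98.2)
E
```

```text
t 17.02 pos [ 0.47   -0.0651  0.0161] F [-0.1 -2.4 -1.6] w 0.0655
[[0.99, -0.139, 0.003], [-0.139, -0.99, -0.002], [0.003, 0.002, -1.0]] [-1.680e+01 -2.900e+00  1.215e+02 -1.000e-01  6.120e+01  8.120e+01]
shift [-0.06, -0.07, 0.04] turn [0.1, -0.2, 0.2] rows needed 0.1 q6 81.2 yang -98.0
```

View pics/e2.png

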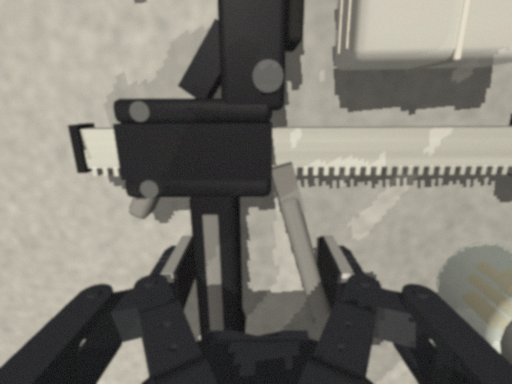

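send_rows:
  rows:
    - [[0,-0.06,0],[0,0,0],0.7]
    - [[0,-0.2,0],[0,0,0],0.62]
    - [[0,-0.34,0],[0,0,0],0.54]
    - [[0,-0.48,0],[0,0,0],0.46]
    - [[0,-0.58,0],[0,0,0],0.4]

```text
t: 17.48
ee_pos: [0.4728, -0.0505, 0.0179]
ee_rot: [[0.99, -0.139, 0.003], [-0.139, -0.99, -0.003], [0.003, 0.003, -1.0]]
force: [-6.6, -8.4, 10.8]
width: 0.0349
```

```bash
python3 - <<'E'
from h import *
s=st()
p=snap('wrist','e3.png')
E
```

```text
t 17.48 pos [ 0.4728 -0.0505  0.0179] F [-6.6 -8.4 10.8] w 0.0349
[[0.99, -0.139, 0.003], [-0.139, -0.99, -0.003], [0.003, 0.003, -1.0]] [-1.500e+01 -3.000e+00  1.214e+02 -1.000e-01  6.140e+01  8.310e+01]
```

View pics/e3.png

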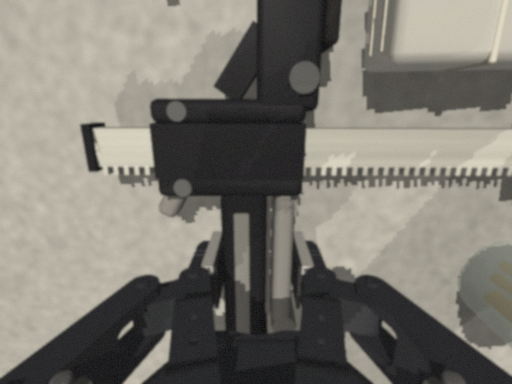

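send_rows:
  rows:
    - [[0,0.14,0],[0,0,0],0.48]
    - [[0,0.27,0.05],[0,0,0],0.56]
    - [[0,0.42,0.08],[0,0,0],0.66]
    - [[0,0.55,0.08],[0,0,0],0.76]
    - [[0,0.55,0.08],[0,0,0],0.77]

```text
t: 17.95
ee_pos: [0.4706, -0.0649, 0.0156]
ee_rot: [[0.99, -0.14, 0.002], [-0.14, -0.99, -0.004], [0.003, 0.004, -1.0]]
force: [1.0, -2.0, -0.5]
width: 0.0657
```

```bash
python3 - <<'E'
from h import *
s=st()
p=snap('wrist','e4.png')
plan([0.4688,-0.063,0.015],-98.2)
p=snap('side','s4.png')
E
```

```text
t 17.95 pos [ 0.4706 -0.0649  0.0156] F [ 1.  -2.  -0.5] w 0.0657
[[0.99, -0.14, 0.002], [-0.14, -0.99, -0.004], [0.003, 0.004, -1.0]] [-16.7  -2.8 121.5  -0.2  61.1  81.4]
shift [-0.08, -0.06, 0.02] turn [0.2, -0.2, 0.2] rows needed 0.1 q6 81.4 yang -98.0
```

View pics/e4.png

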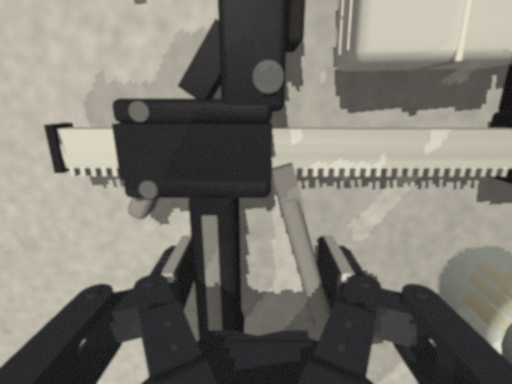

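View pics/s4.png

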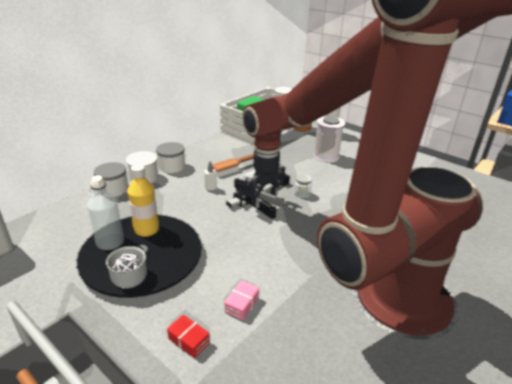

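send_rows:
  rows:
    - [[0,-0.06,0],[0,0,0],0.7]
    - [[0,-0.19,0],[0,0,0],0.62]
    - [[0,-0.32,0],[0,0,0],0.54]
    - [[0,-0.45,0],[0,0,0],0.46]
    - [[0,-0.55,0],[0,0,0],0.4]

```text
t: 18.47
ee_pos: [0.4732, -0.0511, 0.0174]
ee_rot: [[0.99, -0.139, 0.002], [-0.139, -0.99, -0.005], [0.003, 0.005, -1.0]]
force: [-6.1, -8.2, 10.9]
width: 0.035
```

```bash
python3 - <<'E'
from h import *
s=st()
E
```

```text
t 18.47 pos [ 0.4732 -0.0511  0.0174] F [-6.1 -8.2 10.9] w 0.035
[[0.99, -0.139, 0.002], [-0.139, -0.99, -0.005], [0.003, 0.005, -1.0]] [-15.   -2.8 121.3  -0.3  61.3  83.1]
```

Third stroke reached the stop; easing again.

send_rows:
  rows:
    - [[0,0.14,0],[0,0,0],0.48]
    - [[0,0.27,0.05],[0,0,0],0.56]
    - [[0,0.42,0.08],[0.2,0,0],0.66]
    - [[0,0.55,0.08],[0.2,0,0],0.76]
    - [[-0.05,0.55,0.08],[0.3,0,0],0.77]

```text
t: 18.88
ee_pos: [0.4701, -0.0653, 0.0152]
ee_rot: [[0.99, -0.14, 0.003], [-0.14, -0.99, -0.0], [0.003, -0.0, -1.0]]
force: [1.8, -2.7, -0.3]
width: 0.0656
```

```bash
python3 - <<'E'
from h import *
s=st()
p=snap('wrist','e6.png')
p=snap('top','t6.png')
i=cv2.imread('pics/t6.png'); cv2.imwrite('pics/t6b.png',cv2.resize(i[140:235,235:345],None,fx=6,fy=6,interpolation=cv2.INTER_CUBIC))
E
```

```text
t 18.88 pos [ 0.4701 -0.0653  0.0152] F [ 1.8 -2.7 -0.3] w 0.0656
[[0.99, -0.14, 0.003], [-0.14, -0.99, -0.0], [0.003, -0.0, -1.0]] [-16.9  -2.8 121.5   0.   61.1  81.1]
```

View pics/e6.png

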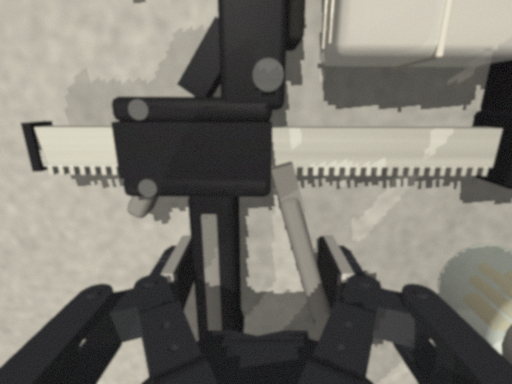

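View pics/t6b.png

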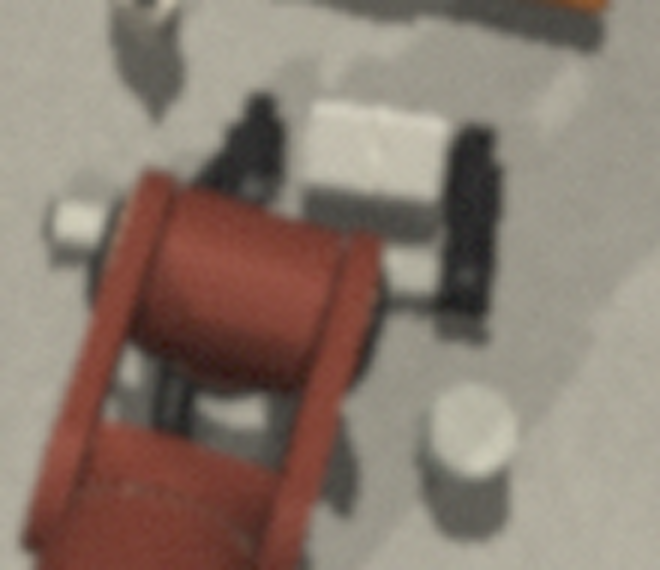

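send_rows:
  rows:
    - [[0,-0.06,0],[0,0,0],0.7]
    - [[0,-0.19,0],[0,0,0],0.62]
    - [[0,-0.32,0],[0,0,0],0.54]
    - [[0,-0.4,0],[0,0,0],0.49]
    - [[0,-0.4,0],[0,0,0],0.49]

```text
t: 19.4
ee_pos: [0.4719, -0.055, 0.0165]
ee_rot: [[0.99, -0.139, 0.003], [-0.139, -0.99, -0.001], [0.003, 0.0, -1.0]]
force: [-1.6, -0.3, 8.8]
width: 0.0417
```

```bash
python3 - <<'E'
from h import *
s=st()
p=snap('wrist','e7.png')
E
```

```text
t 19.4 pos [ 0.4719 -0.055   0.0165] F [-1.6 -0.3  8.8] w 0.0417
[[0.99, -0.139, 0.003], [-0.139, -0.99, -0.001], [0.003, 0.0, -1.0]] [-15.6  -2.9 121.5   0.   61.2  82.3]
```

View pics/e7.png

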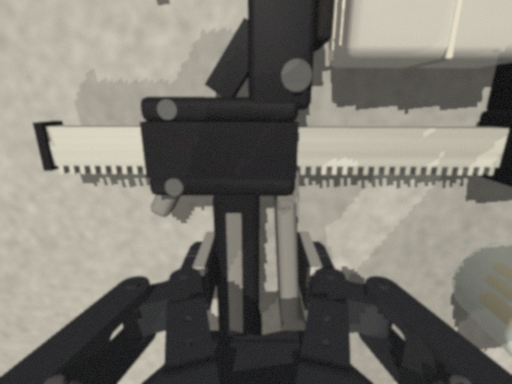

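Near pad is within a few mm of the case; continuing this stroke.

send_rows:
  rows:
    - [[0,-0.05,0],[0,0,0],0.45]
    - [[0,-0.1,0],[0,0,0],0.41]
    - [[0,-0.12,0],[0,0,0],0.38]
    - [[0,-0.12,0],[0,0,0],0.36]
    - [[0,-0.12,0],[0,0,0],0.36]

```text
t: 19.87
ee_pos: [0.4725, -0.0523, 0.0175]
ee_rot: [[0.99, -0.139, 0.003], [-0.139, -0.99, -0.001], [0.003, 0.001, -1.0]]
force: [-3.1, -2.0, 8.8]
width: 0.0354
```

```bash
python3 - <<'E'
from h import *
s=st()
p=snap('wrist','e8.png')
E
```

```text
t 19.87 pos [ 0.4725 -0.0523  0.0175] F [-3.1 -2.   8.8] w 0.0354
[[0.99, -0.139, 0.003], [-0.139, -0.99, -0.001], [0.003, 0.001, -1.0]] [-15.3  -2.9 121.4  -0.   61.4  82.7]
```

View pics/e8.png

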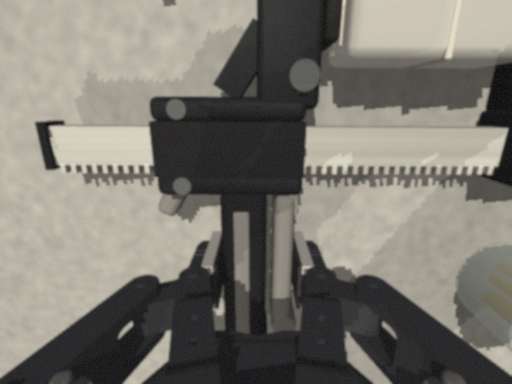

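send_rows:
  rows:
    - [[0,0.14,0],[0,0,0],0.48]
    - [[0,0.27,0.05],[0,0,0],0.56]
    - [[0,0.4,0.08],[0,0,0],0.66]
    - [[0,0.52,0.08],[0,0,0],0.76]
    - [[-0.05,0.52,0.08],[0,0,0],0.77]

```text
t: 20.33
ee_pos: [0.4696, -0.0658, 0.0154]
ee_rot: [[0.99, -0.139, 0.003], [-0.139, -0.99, -0.002], [0.004, 0.002, -1.0]]
force: [1.8, -2.4, -0.5]
width: 0.0657
```

```bash
python3 - <<'E'
from h import *
s=st()
p=snap('wrist','e9.png')
E
```

```text
t 20.33 pos [ 0.4696 -0.0658  0.0154] F [ 1.8 -2.4 -0.5] w 0.0657
[[0.99, -0.139, 0.003], [-0.139, -0.99, -0.002], [0.004, 0.002, -1.0]] [-1.690e+01 -2.900e+00  1.216e+02 -1.000e-01  6.110e+01  8.110e+01]
```

View pics/e9.png

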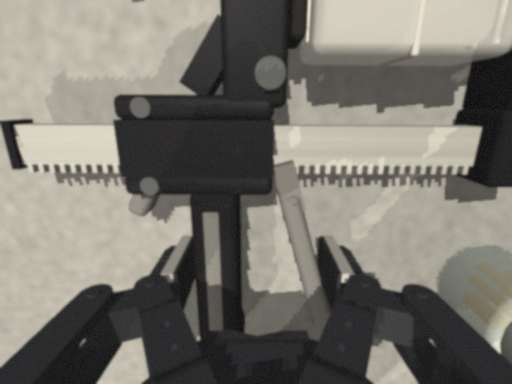

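send_rows:
  rows:
    - [[0,-0.04,0],[0,0,0],0.72]
    - [[0,-0.1,0],[0,0,0],0.68]
    - [[0,-0.15,0],[0,0,0],0.64]
    - [[0,-0.2,0],[0,0,0],0.6]
    - [[0,-0.2,0],[0,0,0],0.6]

```text
t: 20.8
ee_pos: [0.47, -0.0605, 0.0166]
ee_rot: [[0.99, -0.14, 0.002], [-0.14, -0.99, -0.002], [0.002, 0.002, -1.0]]
force: [-5.7, -1.2, 10.6]
width: 0.0518
```

```bash
python3 - <<'E'
from h import *
s=st()
p=snap('wrist','e10.png')
E
```

```text
t 20.8 pos [ 0.47   -0.0605  0.0166] F [-5.7 -1.2 10.6] w 0.0518
[[0.99, -0.14, 0.002], [-0.14, -0.99, -0.002], [0.002, 0.002, -1.0]] [-1.630e+01 -3.000e+00  1.216e+02 -1.000e-01  6.130e+01  8.180e+01]
```

View pics/e10.png

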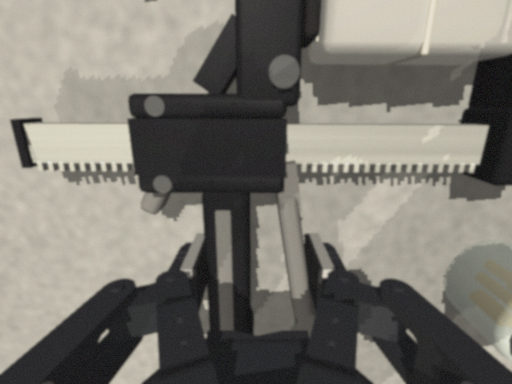

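send_rows:
  rows:
    - [[0,-0.02,0],[0,0,0],0.57]
    - [[0,-0.05,0],[0,0,0],0.54]
    - [[0,-0.06,0],[0,0,0],0.5]
    - [[0,-0.06,0],[0,0,0],0.5]
    - [[0,-0.06,0],[0,0,0],0.5]

```text
t: 21.27
ee_pos: [0.4699, -0.0597, 0.0169]
ee_rot: [[0.99, -0.14, 0.0], [-0.14, -0.99, -0.003], [0.001, 0.003, -1.0]]
force: [-3.8, -5.9, 5.1]
width: 0.0503
```

```bash
python3 - <<'E'
from h import *
s=st()
p=snap('wrist','e11.png')
E
```

```text
t 21.27 pos [ 0.4699 -0.0597  0.0169] F [-3.8 -5.9  5.1] w 0.0503
[[0.99, -0.14, 0.0], [-0.14, -0.99, -0.003], [0.001, 0.003, -1.0]] [-16.1  -3.  121.6  -0.2  61.4  82. ]
```

View pics/e11.png

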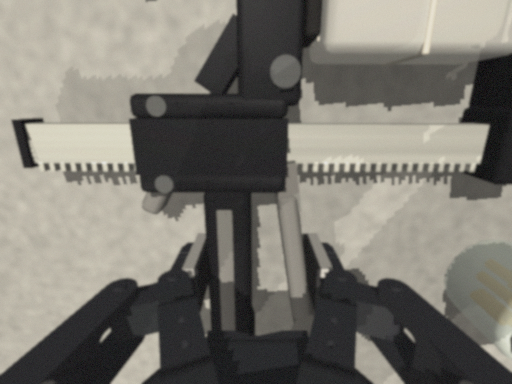

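send_rows:
  rows:
    - [[0,0.02,0],[0,0,0],0.45]
    - [[0,0.02,0],[0,0,0],0.42]
    - [[0,0.02,0],[0,0,0],0.42]
    - [[0,0.02,0],[0,0,0],0.42]
    - [[0,0.02,0],[0,0,0],0.42]

```text
t: 21.73
ee_pos: [0.4698, -0.0599, 0.0169]
ee_rot: [[0.99, -0.14, 0.0], [-0.14, -0.99, -0.003], [0.0, 0.003, -1.0]]
force: [-2.2, 0.6, 2.9]
width: 0.0501
```

send_rows:
  rows:
    - [[0,0,0],[0,0,0],0.42]
    - [[0,0,0],[0,0,0],0.42]
    - [[0,0,0],[0,0,0],0.42]
    - [[0,0,0],[0,0,0],0.42]
    - [[0,0,0],[0,0,0],0.42]

```text
t: 22.15
ee_pos: [0.4698, -0.0599, 0.0169]
ee_rot: [[0.99, -0.14, 0.0], [-0.14, -0.99, -0.003], [0.0, 0.003, -1.0]]
force: [-1.1, -0.6, 3.2]
width: 0.0505
```

```bash
python3 - <<'E'
from h import *
s=st()
p=snap('wrist','e12.png')
for q in ['case_center','clamp']:
    for d in r.pinpoint('wrist',q)[:1]: print(q,round(d['conf'],2),np.round(tow(p,d['location']),4))
p=snap('top','t12.png')
for q in ['case_center','throat','clamp','screw_jar','turntable','scrubber_holder']:
    for d in r.pinpoint('top',q)[:2]: print(q,round(d['conf'],2),np.round(tow(p,d['location']),4))
i=cv2.imread('pics/t12.png'); cv2.imwrite('pics/t12b.png',cv2.resize(i[140:235,235:345],None,fx=6,fy=6,interpolation=cv2.INTER_CUBIC))
snap('side','s12.png')
E
```

```text
t 22.15 pos [ 0.4698 -0.0599  0.0169] F [-1.1 -0.6  3.2] w 0.0505
[[0.99, -0.14, 0.0], [-0.14, -0.99, -0.003], [0.0, 0.003, -1.0]] [-16.2  -3.  121.6  -0.2  61.4  82. ]
clamp 0.71 [ 0.5278 -0.0789 -0.0044]
case_center 0.88 [0.2624 0.2705 0.0165]
case_center 0.8 [ 0.579  -0.1371  0.0162]
throat 0.93 [ 0.5733 -0.1576 -0.0027]
clamp 0.62 [ 0.5288 -0.0772 -0.0007]
screw_jar 0.66 [ 0.4236 -0.1996  0.0025]
turntable 0.76 [0.5514 0.3214 0.0026]
scrubber_holder 0.85 [0.491  0.3946 0.0245]
```

View pics/e12.png

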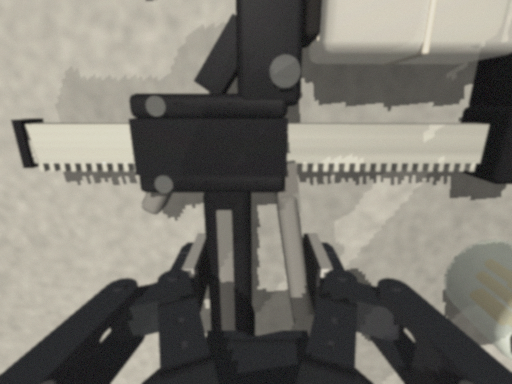

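View pics/t12b.png

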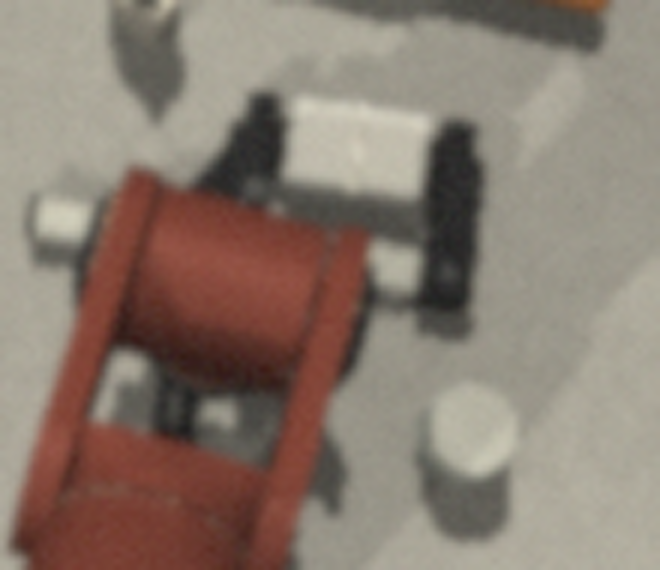

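send_rows:
  rows:
    - [[0,0,0],[0,0,0],0.42]
    - [[0,0,0],[0,0,0],0.42]
    - [[0,0,0],[0,0,0],0.42]
    - [[0,0,0],[0,0,0],0.42]
    - [[0,0,0],[0,0,0],0.42]
  newtons: 27

```text
t: 23.12
ee_pos: [0.4698, -0.0598, 0.0169]
ee_rot: [[0.99, -0.141, 0.0], [-0.141, -0.99, -0.003], [0.0, 0.003, -1.0]]
force: [-1.6, 0.9, 4.3]
width: 0.0503
```

send_rows:
  rows:
    - [[0,0,0],[0,0,0],0.42]
    - [[0,0,0],[0,0,0],0.42]
    - [[0,0,0],[0,0,0],0.42]
    - [[0,0,0],[0,0,0],0.42]
    - [[0,0,0],[0,0,0],0.42]

```text
t: 23.53
ee_pos: [0.4697, -0.0598, 0.0169]
ee_rot: [[0.99, -0.141, 0.0], [-0.141, -0.99, -0.003], [0.0, 0.003, -1.0]]
force: [-1.9, 0.6, 4.4]
width: 0.0499
```

View pics/s12.png

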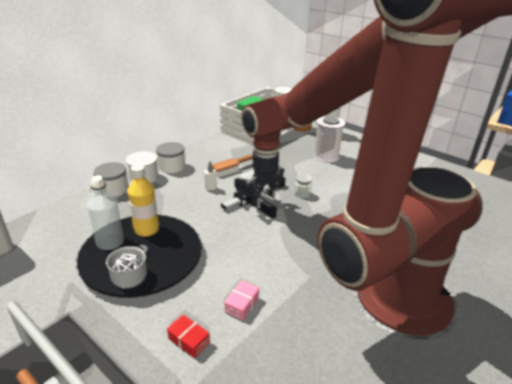

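Nothing else appears to have moved: the bottles, holder and jar are in place. The trigger holds steady at 50 mm, well short of its stop, so I'm handing in.

```bash
python3 - <<'E'
from h import *
st()
print(r.sign_off())
E
```

```text
t 23.53 pos [ 0.4697 -0.0598  0.0169] F [-1.9  0.6  4.4] w 0.0499
[[0.99, -0.141, 0.0], [-0.141, -0.99, -0.003], [0.0, 0.003, -1.0]] [-16.2  -3.  121.6  -0.2  61.4  82. ]
the job is handed in; nothing more can be done
None
```

The case is gripped between the clamp's jaws and I handed the job in at 23.5 s, with the gripper still squeezing the trigger at 27 N. I lifted the case off the turntable, set it flat and square in the middle of the clamp's throat, and let go. It took four full strokes and a fifth squeeze to close the jaws on it.

**Grip:** on the fifth squeeze the trigger stalled at about 50 mm across, well short of its 36 mm stop, and held there for about two seconds. By the task's formula, 27 N should press the case with about 44 to 52 N, under the 90 N crush limit. I had no direct reading of that force.

**Position:** in the top camera the case's centre was at (0.579, -0.137). A case touching both pads should be at (0.579, -0.138).

**Other things:** screw jar, turntable and steel holder measured within a few mm of where they started. In the last side picture the bottles also looked unmoved. The clamp itself slid about 2 to 3 mm during the strokes.

**Checks that disagreed:**
- The top camera's first match for the case was a look-alike on the board. Its second match was the case, and I used that one.
- At the end the wrist camera found the clamp but not the case.
- Early estimates of the clamp's position differed by up to about 5 mm between cameras, until a closer wrist view settled it.

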